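Crank up the gluing cradle and stack two blocks in it

ROBOT

A 6-joint arm with a two-finger parallel gripper is mounted at the origin on a cart in front of the work surface, level with it; the furniture and walls round the work are solid. World frame = base frame: x ahead of the robot, y to its left, z up, the work surface at z = 0. Lengths are in m, angles in degrees, forces in N, time in s.
With the tool pointing down it reaches from about 0.4 to 0.825 m from the base axis. Payload 7 kg.
Tool frame: the origin (TCP) lies midway between the tips of the shut fingers; the grasp point (between the pads) lies 19 mm behind it; z points along the fingers, y is the line along which they close (so a half turn about z gives the same grasp; the last joint's range is limited). The gripper opens to 88 mm and grips with 3 to 60 N. Pads are 19 mm wide; open, the fingers measure 130 mm over their backs; the gripper's body (78 mm by 193 mm) begins 47 mm behind the grasp point.
Start: joints at [91.392, 20.546, 0.682, 0, -70.136, -16.507], TCP at [0.176, 0.652, 0.189] pointing down, gripper open.
Joint ranges: [-176.03, 176.03], [-82.01, 121.73], [-58.28, 71.71], [-173.87, 95.51], [-174.79, -0.11], [-173.66, 173.66]. Speed limits (degrees/s): [136.94, 136.94, 172.46, 180, 180, 180].

INTERFACE

Orientations are given as [roll, pitch, yaw] about the fixed x, y, z axes, in that order (R = Rz(yaw) Ry(pitch) Rx(roll)).
In Python, from plant import ctrl gives the robot as it stands.
- The arm moves only by the tool arm_command, never from a script. Its argument "steps" is a list of rows, each an object with "translation": the shift along the tool's x, y, z in mm, a list of three; "rotation": the turn, a rotation vector about the tool's x, y, z in units of 5 degrees (1.0 is 5 degrees), a list of three; "claw": the finger opening in mm, from 0 to 87.6. In form: [{"translation": [x, y, z], "rotation": [rx, ry, rz], "claw": claw}, ...]. A call has 1 to 5 rows; each row is the pose to reach, as a shift and turn from the pose commanded when the call began, along the tool's axes at that moment; what a row does not reach only later rows make up. A row lasts 1/10 s, in which the tool goes at most 50 mm and 8.59 degrees, less where a joint would pass 70% of its speed; a pose out of reach is approached as far as the arm can. A call with a gripper value outside its range is refused whole. The fingers move at their own pace and stop on an object; the grip force is fixed at half the most. Time passes only in rows, so rows that repeat a pose let the fingers close. It gives the time, the measured TCP pose, the force, the opening and the grip force at its end, in the units of the state.
- ctrl.get_obs(): the state, without advancing time (a new reading comes with each control period).
- ctrl.snapshot(name): name is "scene" or "top" or "wrist"; returns (picture, depth): 420x560x3 uint8, red, green, blue; 420x560 float32, m along the optical axis (not along the pixel's ray), 0 where there is no reading.
- ctrl.calibration(name): a dict with "vertical_fov" (degrees; the focal length in pixels is half the picture's height over the tangent of half this angle, whatever the lens; pixels are square), "cx", "cy" (the principal point, pixels), "rvec" (rotation vector, rad) and "tvec" (3), from world to camera coordinates, as OpenCV has them; the wrist camera has in their place "hand_eye" (4x4, takes a point from camera to tool coordinates, whose origin is the TCP and whose axes are the flange's). Camera axes: x right, y down, z forward; pixel columns grow to the right and rows downward; lengths in m; the calibration is good to about 2 mm. A picture is of the moment at which its call begins: read the wrist's pose just before it. calibration takes no time and is no camera call.
- ctrl.close_job(): hands the job in; it is judged then, once.
The state is a dict: "clock": time; "joint_pos": joint angles; "qvel": joint speeds; "tau": joint torques, N m; "tool_pos": TCP position; "orientation": TCP orientation; "force": force on the tool from outside, world axes, zero at the start; "moment": the same for the moment, N m; "opening": finger opening in m; "gripper_force": force on a finger pad.
Only numpy, scipy, OpenCV 4.12 (cv2) and the standard library are available. Lean on these libraries where they do the work, as an engineer would, in place of code of your own. Each camera call takes 0.05 s, during which the arm holds its last target. There are 200 camera calls.

TASK

Crank the black handwheel of the green gluing cradle, over as many grasps as it takes, until the board's black pointer lines up with the red flag on the scale; do not push the board up by hand. Then stack the two wooden blocks on the tilted board, one lying flat on the other near the middle of the board's width, each with one end butted against the aluminium fence and its long sides square to it. Leave the pointer at the flag, and leave the tall spray can, the paint jar and the glue bottle that stand round the cradle where they are.

Things in the scene. Friction and masses are not known exactly. Their poses are not given: they have to be found in the camera images.
- cradle: Fixed green cradle. Origin on the bench; x away from the robot, y left, z up. Base plate x -75..75, y -190..150, 12 mm thick. Wheel axis at (0, -125) on a gear housing 70 x 70 mm, 56 mm high. The board's hinge line runs along x at y = 125, z = 50. Quadrant scale: thin upright aluminium band at x = -66, y -18..40, up to 125 mm high.
- wheel_center (a point): Centre of the handwheel at rim height, 95 mm above the bench (fixed; axes as the cradle's). Rim: round black bar 12 mm thick on a 54 mm radius; hub radius 14 mm, rising 10 mm above the rim's centre; three 8 mm spokes 120 degrees apart at rim level. At joint value 0 one spoke (white dot on the rim) points along cradle +x. 34 mm clear between hub and rim.
- wheel (a joint): Handwheel angle, rad, 0..5.6, grows clockwise seen from above and then raises the board; it is stiff (0.35 N m, about 6.5 N at the rim) and stays where it is left.
- flag (a joint): Angle at which the red flag is set, rad, 0 = level, on the same scale as the board's tilt, which is 0.1 rad for each rad of wheel: the pointer meets the flag when the wheel reads 10 times this value. The flag is locked at its setting.
- flag_axis (a point): The red flag's frame: point on the board's hinge line at mid-width; its y axis lies along the board's y axis when the pointer meets the flag. The flag itself is at the scale, x = -70, 133 to 167 mm from here.
- board: Tilting plywood board with its aluminium fence. Origin on the hinge line, at the edge of its underside; y points downhill to the fence, z square to the board. 100 mm wide (x -50..50), 130 mm long (y 0..-130), 12 mm thick; the high end carries the black pointer. Tilt = 0.1 x wheel angle, 0 = level; the gear holds it against loads.
- seat (a point): Point on the board's upper face at the foot of the fence, mid-width; turns with the board: x along the fence (100 mm long), y out through the fence (downhill), z square to the board. The fence rises 62 mm along z and is 10 mm thick (y 0..10); the clear board runs to y = -120.
- block_a_center (a point): Centre of a plain wooden block, 46 x 72 x 46 mm, about 0.12 kg; y is its long axis, z up. It starts flat on the bench. When butted against the fence its centre is 36 mm from the fence's face.
- block_a: The same block; origin at the centre of its underside.
- block_b_center (a point): Centre of the other, identical block (either may go underneath).
- block_b: The other block; origin at the centre of its underside.
- tall_can: Tall white spray can with a red cap, 66 mm across, 192 mm high; origin at the centre of its underside. Loose; leave it alone.
- paint_jar: Round jar with a dark lid, 44 mm across, 105 mm high; origin at the centre of its underside. Loose; leave it alone.
- glue_bottle: Brown glue bottle with a pale blue cap, 47 mm across, 85 mm high; origin at the centre of its underside. Loose; leave it alone.
Not all that is in view belongs to the job. Leave any yellow look-alike of the block_a alone. Leave any yellow look-alike of the block_b alone.

How it is judged:
By the outcome, as a careful person would: the job done as asked, in the order asked, and still so for the second after the job is handed in, with the robot touching nothing.
It also fails if it takes over 72 s, if anything falls off the work surface, if the arm or the gripper's body presses on something with over 40 N, if the wrist force passes 120 N, or if a joint passes its speed limit or range.

## Working session

There is one attempt and no reset: what is moved stays moved. The work goes in short steps, Python scripts to look and compute and a tool call to move; the robot and the scene stay as the last step left them, time stands still between calls to the robot, and variables do not carry over. Pictures are saved under pics/ and viewed, at most 10 in all, crops included, and the job is handed in when it is done.

Besides the shell and the picture viewer there is one more tool, called after ">>>" as a command line: name --argument value ..., lists and objects as JSON in quotes. arm_command: Moves the arm, as the interface text tells. Its arguments: {"type":"object","properties":{"steps":{"type":"array"}},"required":["steps"]}

```bash
mkdir -p pics; ls
cat > h.py <<'E'
import numpy as np, cv2
from scipy.spatial.transform import Rotation as R
from plant import ctrl
def cam(n):
    c=ctrl.calibration(n); f=210/np.tan(np.radians(c["vertical_fov"])/2)
    if n=="wrist":
        o=ctrl.get_obs(); T=np.eye(4); T[:3,:3]=R.from_euler("xyz",o["orientation"],degrees=True).as_matrix(); T[:3,3]=o["tool_pos"]
        T=T@np.array(c["hand_eye"])
    else:
        M=np.eye(4); M[:3,:3]=cv2.Rodrigues(np.array(c["rvec"],float))[0]; M[:3,3]=np.ravel(c["tvec"]); T=np.linalg.inv(M)
    return f,c["cx"],c["cy"],T
def snap(n,fn=None):
    C=cam(n); im,d=ctrl.snapshot(n)
    if fn: cv2.imwrite("pics/"+fn,im[:,:,::-1])
    np.savez("last_%s.npz"%n,im=im,d=d,C=np.array(C[:3]),T=C[3])
    return im,d,C
def load(n):
    z=np.load("last_%s.npz"%n); return z["im"],z["d"],(*z["C"],z["T"])
def cloud(d,C):
    f,cx,cy,T=C; v,u=np.mgrid[:420,:560]
    P=np.stack([(u-cx)/f*d,(v-cy)/f*d,d],-1)
    return P@T[:3,:3].T+T[:3,3]
def ray(u,v,C,z):
    f,cx,cy,T=C; r=T[:3,:3]@np.array([(u-cx)/f,(v-cy)/f,1]); o=T[:3,3]
    return o+r*(z-o[2])/r[2]
def proj(p,C):
    f,cx,cy,T=C; q=(np.asarray(p)-T[:3,3])@T[:3,:3]
    return np.stack([f*q[...,0]/q[...,2]+cx,f*q[...,1]/q[...,2]+cy],-1)
E
python3 - <<'E'
from h import *
o=ctrl.get_obs(); print(o)
for n in("scene","top","wrist"):
    im,d,C=snap(n,n+"0.png"); print(n,C[0],C[1:3],C[3].round(3).tolist(),(d>0).mean())
a=cv2.imread("pics/scene0.png");b=cv2.imread("pics/top0.png")
E
```

```text
pics
{'clock': 0.0, 'joint_pos': array([ 9.13937672e+01,  2.05939534e+01,  6.34300414e-01, -2.10284284e-02,
       -7.01355320e+01, -1.65070642e+01]), 'qvel': array([ 0.03230029, -0.00458672,  0.04247391, -0.03997851,  0.05768346,
        0.03903048]), 'tau': array([ 3.65491906e-04, -5.82710230e+01,  2.93077809e+01,  6.99805051e+00,
        7.07758343e-03, -1.36320973e-04]), 'tool_pos': array([0.1758712 , 0.65111779, 0.18819546]), 'orientation': array([ 1.79903121e+02, -8.09491137e-03, -1.51204519e+01]), 'force': array([-0.47613704, -0.17490458, -0.38028914]), 'moment': array([ 0.0720987 ,  0.02397038, -0.06059273]), 'gripper_force': 0.0, 'opening': 0.08781883836624733}
scene 397.0142735809506 (283.61170233166547, 209.45113846937411) [[0.718, -0.314, 0.621, -0.306], [-0.696, -0.314, 0.646, -0.905], [-0.008, -0.896, -0.444, 0.693], [0.0, 0.0, 0.0, 1.0]] 0.9959948979591837
top 390.16519852008787 (278.02219806602375, 214.8074058260932) [[-0.008, -0.984, 0.18, 0.373], [-1.0, 0.01, 0.008, -0.01], [-0.01, -0.18, -0.984, 1.248], [0.0, 0.0, 0.0, 1.0]] 0.9932057823129252
wrist 333.4453763695304 (277.77896577069276, 211.03375237663818) [[-0.261, -0.929, -0.264, 0.246], [-0.965, 0.251, 0.071, 0.633], [0.001, 0.273, -0.962, 0.384], [0.0, 0.0, 0.0, 1.0]] 0.9960076530612245
```

View pics/scene0.png

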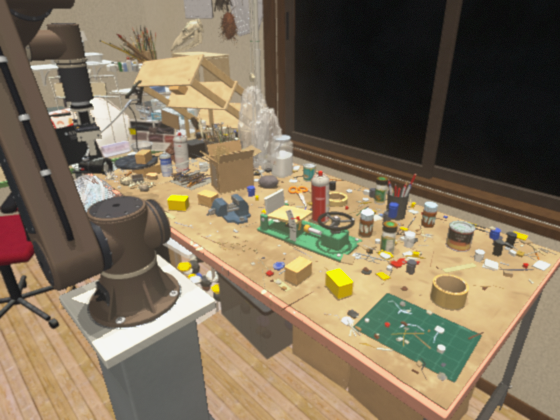

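View pics/top0.png

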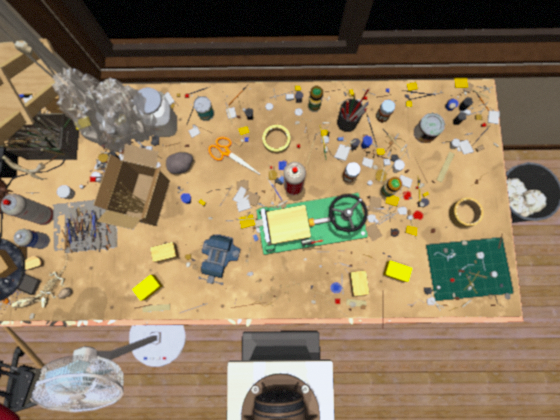

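The scene view shows the cradle near (310,230), and wood blocks near (208,198) and (298,270). In the top view the cradle is at (310,220), the wheel at (347,214), the wood blocks at (163,252) and (360,284), and the yellow decoys at (146,288) and (399,271). The red can is at (293,178), with jars at (352,172) and (394,185).

Run:
```python
from h import *
im,d,C=load("top"); P=cloud(d,C)
hsv=cv2.cvtColor(im,cv2.COLOR_RGB2HSV)
print("bench z",np.median(P[240:300,200:340,2]))
g=((hsv[...,0]>45)&(hsv[...,0]<85)&(hsv[...,1]>120)&(hsv[...,2]>80)).astype(np.uint8)
g[:,380:]=0;g[:190]=0
ys,xs=np.nonzero(g); pts=np.array([ray(x,y,C,0.012)[:2] for x,y in zip(xs,ys)],np.float32)
# only plate height
zz=P[ys,xs,2]; k=np.abs(zz-0.012)<0.012
r=cv2.minAreaRect(pts[k]); print("plate",r,k.sum())
# black wheel by height ~0.095
v=hsv[...,2]; m=(np.abs(P[...,2]-0.097)<0.015); m[:,:320]=0;m[:,380:]=0;m[:185]=0;m[250:]=0
ys,xs=np.nonzero(m); q=P[ys,xs]; print("wheel",len(q),cv2.minEnclosingCircle(q[:,:2].astype(np.float32)),q[:,2].mean())
def blk(u,v):
    s=P[v-25:v+25,u-25:u+25]; c=P[v,u,2]; k=np.abs(s[...,2]-c)<0.008
    ys,xs=np.nonzero(k); pts=np.array([ray(x+u-25,y+v-25,C,.046)[:2] for x,y in zip(xs,ys)],np.float32)
    print("blk",c,cv2.minAreaRect(pts),len(pts))
for u,v in((163,252),(360,284),(146,288),(399,271)): blk(u,v)
for u,v in((293,172),(352,172),(394,185)): 
    s=P[v-15:v+15,u-15:u+15].reshape(-1,3); s=s[s[:,2]>s[:,2].max()-.015]; print("obj",s.mean(0).round(3),np.ptp(s,axis=0).round(3))
c=cv2.resize(im[150:265,230:430],None,fx=4,fy=4,interpolation=cv2.INTER_CUBIC)
ims=load("scene")[0]; s=cv2.resize(ims[165:265,250:410],None,fx=4,fy=4,interpolation=cv2.INTER_CUBIC)
cv2.imwrite("pics/c1.png",c[:,:,::-1]); cv2.imwrite("pics/c2.png",s[:,:,::-1])
```

```text
bench z 0.00040985116251146536
plate ((0.5720122456550598, -0.10704246163368225), (0.14187663793563843, 0.33341291546821594), 8.957185745239258) 1553
wheel 623 ((0.5686810612678528, -0.1875120997428894), 0.09159618616104126) 0.09877529753972121
blk 0.04417500815872044 ((0.4586654007434845, 0.35634952783584595), (0.0798121988773346, 0.10730254650115967), 86.98387145996094) 375
blk 0.04405697562243227 ((0.3824295103549957, -0.24590376019477844), (0.07161198556423187, 0.04716679826378822), 5.759605884552002) 370
blk 0.049034882207404706 ((0.3753444254398346, 0.4038841426372528), (0.04718252643942833, 0.07377255707979202), 40.567604064941406) 358
blk 0.047651020342059924 ((0.41745221614837646, -0.3670279085636139), (0.07224225252866745, 0.04559696838259697), 70.80630493164062) 360
obj [ 0.373 -0.01   1.248] [0. 0. 0.]
obj [ 0.373 -0.01   1.248] [0. 0. 0.]
obj [ 0.677 -0.354  0.104] [0.043 0.044 0.014]
```

View pics/c1.png

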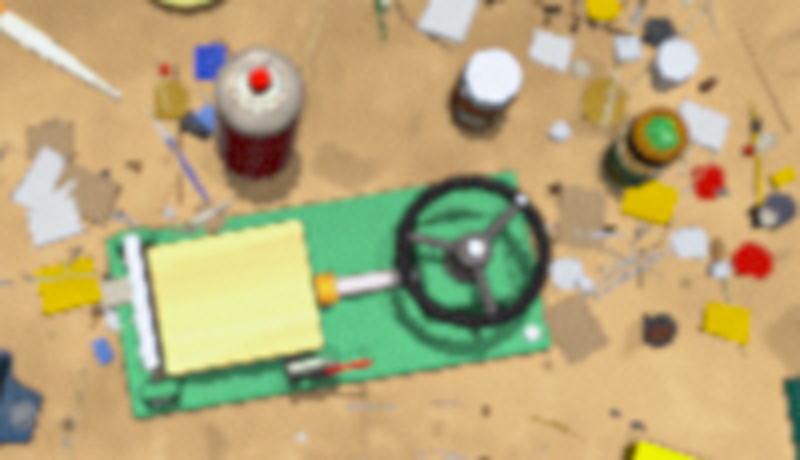

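View pics/c2.png

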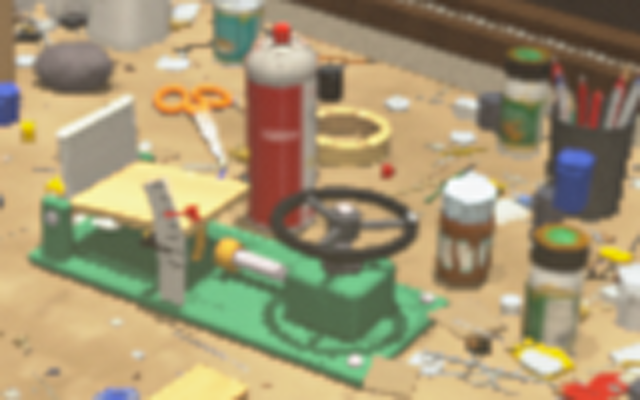

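The top crop shows the dotted spoke pointing up and to the right, about 50° past cradle +x. The wheel is already turned by about 0.9 rad. The can's red cap is at (260,78), the white-capped jar at (490,75) and the green/brown jar at (650,140). The scene crop shows the red flag at (185,212) above the pointer on the scale.

Next I'll raise the tool and move it over the cradle for close views.

```bash
cat >> h.py <<'E'
def go(p,rpy):
    o=ctrl.get_obs(); A=R.from_euler("xyz",o["orientation"],degrees=True); B=R.from_euler("xyz",rpy,degrees=True)
    t=A.inv().apply(np.asarray(p)-o["tool_pos"])*1000; r=(A.inv()*B).as_rotvec(degrees=True)/5
    print("move",t.round(1),r.round(3),"dist",np.linalg.norm(t).round(),"deg",(5*np.linalg.norm(r)).round(1))
E
python3 - <<'E'
from h import *
go([.4,.3,.4],[180,0,-15]); go([.50,-.10,.40],[180,0,9])
im,d,C=load("top"); P=cloud(d,C)
for (u0,v0,u1,v1) in((280,160,310,200),(342,160,365,188),(384,172,405,200)):
    s=P[v0:v1,u0:u1].reshape(-1,3); s=s[(s[:,2]<.3)&(s[:,2]>.03)]; t=s[s[:,2]>np.percentile(s[:,2],98)-.02]
    print(t.mean(0).round(3),s.max(0).round(3),s.min(0).round(3))
# flag in scene: red near crop (150..200,200..225)/4+(250,165)
im,d,C=load("scene"); hsv=cv2.cvtColor(im,cv2.COLOR_RGB2HSV)
m=((hsv[...,0]<8)|(hsv[...,0]>172))&(hsv[...,1]>130); m[:,:285]=0;m[:,303]=0;m[:,303:]=0;m[:212]=0;m[225:]=0
ys,xs=np.nonzero(m); print(list(zip(xs,ys)))
th=np.radians(8.96); Rc=np.array([[np.cos(th),-np.sin(th)],[np.sin(th),np.cos(th)]]); O=np.array([.569,-.087])
f,cx,cy,T=C; n=np.append(Rc[:,0],0); q0=np.append(O+Rc@[-.07,0],0)
for x,y in zip(xs,ys):
    r=T[:3,:3]@[(x-cx)/f,(y-cy)/f,1]; p=T[:3,3]+r*(n@(q0-T[:3,3]))/(n@r); c=Rc.T@(p[:2]-O); print(c.round(3),p[2].round(3),"ang",np.arctan2(p[2]-.05,.125-c[1]).round(3),"r",np.hypot(p[2]-.05,.125-c[1]).round(3))
E
```

```text
move [ 308.   280.9 -211.2] [ 0.015 -0.001 -0.024] dist 467.0 deg 0.1
move [ 508.8  641.  -210.7] [ 1.500e-02  2.000e-03 -4.824e+00] dist 845.0 deg 24.1
[ 0.699 -0.051  0.176] [ 0.731 -0.007  0.193] [ 0.647 -0.083  0.03 ]
[ 0.729 -0.233  0.082] [ 0.752 -0.211  0.088] [ 0.707 -0.256  0.03 ]
[ 0.676 -0.353  0.103] [ 0.699 -0.333  0.111] [ 0.655 -0.376  0.03 ]
[(np.int64(297), np.int64(217)), (np.int64(298), np.int64(217)), (np.int64(292), np.int64(218)), (np.int64(297), np.int64(218)), (np.int64(298), np.int64(218)), (np.int64(298), np.int64(219))]
[-0.07  -0.025] 0.108 ang 0.368 r 0.161
[-0.07  -0.029] 0.109 ang 0.366 r 0.165
[-0.07  -0.006] 0.098 ang 0.354 r 0.139
[-0.07  -0.025] 0.104 ang 0.347 r 0.16
[-0.07  -0.029] 0.106 ang 0.346 r 0.164
[-0.07  -0.029] 0.102 ang 0.325 r 0.163
```

>>> arm_command --steps '[{"translation":[0,0,-45],"rotation":[0,0,0],"claw":87},{"translation":[0,0,-95],"rotation":[0,0,0],"claw":87},{"translation":[0,0,-145],"rotation":[0,0,0],"claw":87},{"translation":[0,0,-190],"rotation":[0,0,0],"claw":87},{"translation":[0,0,-200],"rotation":[0,0,0],"claw":87}]'

```text
clock: 0.65
tool_pos: [0.1768, 0.6528, 0.3957]
orientation: [-179.5, 0.0, -15.1]
force: [0.4, 0.4, 0.5]
opening: 0.0873
gripper_force: 0.0
```

Run:
```python
from h import *
go([.52,-.11,.36],[180,0,-15])
```

```text
move [530.4 647.1  29.8] [-0.099  0.006 -0.025] dist 837.0 deg 0.5
```

>>> arm_command --steps '[{"translation":[20,25,0],"rotation":[0,0,0],"claw":87},{"translation":[50,60,0],"rotation":[0,0,0],"claw":87},{"translation":[80,97,0],"rotation":[0,0,0],"claw":87},{"translation":[110,134,0],"rotation":[0,0,0],"claw":87},{"translation":[140,171,0],"rotation":[0,0,0],"claw":87}]'

```text
clock: 1.15
tool_pos: [0.2669, 0.4481, 0.3887]
orientation: [180.0, 0.0, -15.1]
force: [1.2, 0.4, 0.5]
opening: 0.0871
gripper_force: 0.0
```

>>> arm_command --steps '[{"translation":[30,37,0],"rotation":[0,0,0],"claw":87},{"translation":[60,74,0],"rotation":[0,0,0],"claw":87},{"translation":[90,111,0],"rotation":[0,0,0],"claw":87},{"translation":[120,148,0],"rotation":[0,0,0],"claw":87},{"translation":[150,185,0],"rotation":[0,0,0],"claw":87}]'

```text
clock: 1.65
tool_pos: [0.3632, 0.2303, 0.3891]
orientation: [-180.0, 0.0, -15.1]
force: [0.6, 0.3, -0.3]
opening: 0.0872
gripper_force: 0.0
```

>>> arm_command --steps '[{"translation":[30,37,0],"rotation":[0,0,0],"claw":87},{"translation":[60,74,0],"rotation":[0,0,0],"claw":87},{"translation":[90,111,0],"rotation":[0,0,0],"claw":87},{"translation":[120,148,0],"rotation":[0,0,0],"claw":87},{"translation":[150,185,0],"rotation":[0,0,0],"claw":87}]'

```text
clock: 2.15
tool_pos: [0.4598, 0.0126, 0.3891]
orientation: [-180.0, -0.0, -15.1]
force: [1.2, 0.7, 2.1]
opening: 0.0872
gripper_force: 0.0
```

>>> arm_command --steps '[{"translation":[30,37,10],"rotation":[0,0,0],"claw":87},{"translation":[60,74,20],"rotation":[0,0,0],"claw":87},{"translation":[80,100,30],"rotation":[0,0,0],"claw":87},{"translation":[90,106,35],"rotation":[0,0,0],"claw":87},{"translation":[90,106,35],"rotation":[0,0,0],"claw":87}]'

```text
clock: 2.65
tool_pos: [0.519, -0.1123, 0.3522]
orientation: [179.9, 0.2, -15.3]
force: [-0.2, 0.4, -0.8]
opening: 0.0867
gripper_force: 0.0
```

Run:
```python
from h import *
im,d,C=snap("wrist","w1.png"); o=ctrl.get_obs(); print(o["clock"],o["joint_pos"].round(1),o["tool_pos"],o["orientation"])
```

```text
2.7 [  9.    3.2  -0.7  -0.  -86.3  65.8] [ 0.51880361 -0.11149011  0.35320825] [ 1.79965644e+02  1.10593939e-01 -1.52005542e+01]
```

View pics/w1.png

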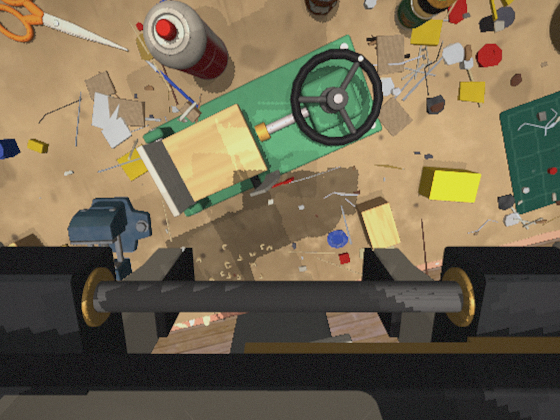

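The wrist view shows the wheel hub at (338,99), the dot at about (360,58), the board at about (215,150), the red flag at (283,183), the fence along (162,180), and a wood block at (380,224).

Run:
```python
from h import *
im,d,C=load("wrist"); P=cloud(d,C); hsv=cv2.cvtColor(im,cv2.COLOR_RGB2HSV)
# wheel: dark ring pixels within box
m=(np.abs(P[...,2]-.098)<.02)&(hsv[...,2]<110); m[:35]=0;m[160:]=0;m[:,280:]&=True;m[:,:280]=0;m[:,395:]=0
m=cv2.morphologyEx(m.astype(np.uint8),cv2.MORPH_OPEN,np.ones((2,2)))
c=max(cv2.findContours(m,cv2.RETR_EXTERNAL,cv2.CHAIN_APPROX_NONE)[0],key=cv2.contourArea)[:,0]
q=np.array([ray(u,v,C,.095)[:2] for u,v in c]); A=np.c_[2*q,np.ones(len(q))]; s=np.linalg.lstsq(A,(q**2).sum(1),rcond=None)[0]
W=s[:2]; print("wheel",W,"r",np.sqrt(s[2]+W@W), "rim z",np.median(P[...,2][m>0]))
w=(hsv[...,2]>150)&(hsv[...,1]<60); w[:50]=0;w[72:]=0;w[:,:350]=0;w[:,372:]=0
ys,xs=np.nonzero(w); r_=np.array([ray(u,v,C,.101)[:2] for u,v in zip(xs,ys)]); k=np.abs(np.hypot(*(r_-W).T)-.054)<.009
dt=r_[k].mean(0)-W; print("dot",len(xs),k.sum(),dt,"deg",np.degrees(np.arctan2(dt[1],dt[0])))
# plate
g=((hsv[...,0]>45)&(hsv[...,0]<90)&(hsv[...,1]>100)&(np.abs(P[...,2]-.012)<.006)); g[:,420:]=0;g[240:]=0
ys,xs=np.nonzero(g); print("plate",cv2.minAreaRect(P[g][:,:2].astype(np.float32)))
# board face
b=(hsv[...,0]>12)&(hsv[...,0]<32)&(P[...,2]>.04)&(P[...,2]<.12); b[:100]=0;b[210:]=0;b[:,:150]=0;b[:,270:]=0
b=cv2.erode(b.astype(np.uint8),np.ones((5,5)))>0
X=P[b]; n=np.linalg.svd(X-X.mean(0),full_matrices=False)[2][2]; n*=np.sign(n[2]); print("board n",n,"tilt",np.arccos(n[2]),"dir",np.degrees(np.arctan2(n[1],n[0])),X.mean(0),len(X))
# block near
k=(np.abs(P[...,2]-.046)<.006); k[:190]=0;k[255:]=0;k[:,:345]=0;k[:,410:]=0
print("blkA",cv2.minAreaRect(P[k][:,:2].astype(np.float32)),np.median(P[k][:,2]))
# can etc
for n_,(u0,v0,u1,v1) in dict(can=(140,0,235,85)).items():
    s=P[v0:v1,u0:u1].reshape(-1,3); s=s[s[:,2]>.15]; print(n_,cv2.minEnclosingCircle(s[:,:2].astype(np.float32)),s[:,2].max())
```

```text
wheel [ 0.5873066  -0.20926593] r 0.058804235928247274 rim z 0.10029643896540086
dot 22 22 [ 0.04067191 -0.0372001 ] deg -42.44723997857463
plate ((0.574821949005127, -0.11452940106391907), (0.1472720503807068, 0.3175404667854309), 8.972737312316895)
board n [0.01812761 0.00597415 0.99981783] tilt 0.019087826133341965 dir 18.240206372800692 [ 0.56362739 -0.025356    0.07012229] 4992
blkA ((0.3804416060447693, -0.24366551637649536), (0.07354049384593964, 0.04635995253920555), 5.678222179412842) 0.04647212559816133
can ((0.6549715995788574, -0.07877767086029053), 0.08381717652082443) 0.547907916698058
```

Run:
```python
from h import *
go([.6395,-.1953,.20],[180,0,-75])
im,d,C=load("wrist"); P=cloud(d,C); th=np.radians(9); 
W=np.array([.5873,-.2093]); Rc=np.array([[np.cos(th),-np.sin(th)],[np.sin(th),np.cos(th)]]); O=W-Rc@[0,-.125]
Q=(P[...,:2]-O)@Rc; print(O)
for y in range(-5,125,15):
    k=(np.abs(Q[...,0])<.035)&(np.abs(Q[...,1]-y/1000)<.004)&(P[...,2]>.04); print(y,np.median(P[k][:,2]).round(4),k.sum(),end="; ")
```

```text
move [138.7  49.1 153. ] [ 0.018  0.016 11.96 ] dist 212.0 deg 59.8
[ 0.56774569 -0.08583896]
-5 0.4947 4324; 10 0.4792 7011; 25 0.4746 5816; 40 0.0708 305; 55 0.0694 267; 70 0.0681 264; 85 0.0666 258; 100 0.0653 254; 115 0.0692 518;
```

>>> arm_command --steps '[{"translation":[20,7,0],"rotation":[0,0,1.5],"claw":30},{"translation":[40,14,0],"rotation":[0,0,3],"claw":30},{"translation":[60,21,10],"rotation":[0,0,4.5],"claw":30},{"translation":[80,28,20],"rotation":[0,0,6],"claw":30},{"translation":[100,35,40],"rotation":[0,0,7.5],"claw":30}]'

```text
clock: 3.2
tool_pos: [0.6078, -0.17, 0.3162]
orientation: [-179.8, -0.2, -52.8]
force: [0.3, 0.3, 0.3]
opening: 0.0525
gripper_force: 0.0
```

Run:
```python
from h import *
go([.6395,-.1953,.13],[180,0,-75])
```

```text
move [ 38.8  -9.4 186.3] [-0.041 -0.024  4.438] dist 191.0 deg 22.2
```

>>> arm_command --steps '[{"translation":[13,-3,40],"rotation":[0,0,1.5],"claw":30},{"translation":[26,-6,80],"rotation":[0,0,3],"claw":30},{"translation":[38.8,-9.4,120],"rotation":[0,0,4.44],"claw":30},{"translation":[38.8,-9.4,160],"rotation":[0,0,4.44],"claw":30},{"translation":[38.8,-9.4,180],"rotation":[0,0,4.44],"claw":30}]'

```text
clock: 3.7
tool_pos: [0.6358, -0.1942, 0.1308]
orientation: [179.8, 0.1, -74.8]
force: [0.7, -0.1, 0.1]
opening: 0.0303
gripper_force: 0.0
```

>>> arm_command --steps '[{"translation":[0,0,0],"rotation":[0,0,0],"claw":30},{"translation":[0,0,0],"rotation":[0,0,0],"claw":30}]'

```text
clock: 3.9
tool_pos: [0.6382, -0.1952, 0.1356]
orientation: [-179.9, -0.0, -74.7]
force: [0.8, -0.1, 0.7]
opening: 0.03
gripper_force: 0.0
```

Run:
```python
from h import *
im,d,C=snap("wrist","w2.png"); o=ctrl.get_obs(); print(o["opening"],o["tool_pos"]);go([.6395,-.1953,.076],[180,0,-75])
```

```text
0.02983764030665526 [ 0.63876575 -0.1954608   0.13650061]
move [-0.  -0.6 60.5] [-0.031 -0.016  0.055] dist 61.0 deg 0.3
```

View pics/w2.png

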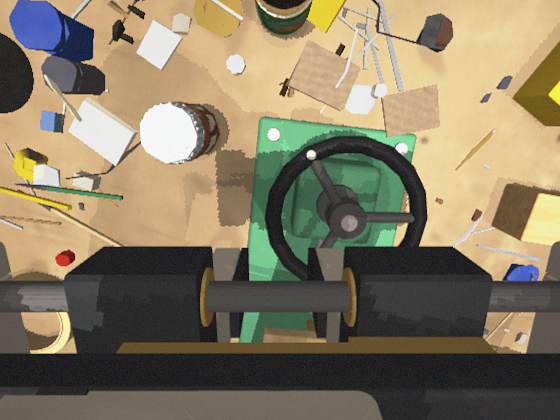

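The gripper is above the rim. The rim passes between the fingers near (285,265), with the hub at (345,215) and the dot at (311,155). I'll descend and grip.

>>> arm_command --steps '[{"translation":[0,-0.6,15],"rotation":[0,0,0],"claw":30},{"translation":[0,-0.6,30],"rotation":[0,0,0],"claw":30},{"translation":[0,-0.6,40],"rotation":[0,0,0],"claw":30},{"translation":[0,-0.6,50],"rotation":[0,0,0],"claw":30},{"translation":[0,-0.6,60],"rotation":[0,0,0],"claw":30}]'

```text
clock: 4.45
tool_pos: [0.6379, -0.1961, 0.0732]
orientation: [180.0, -0.0, -74.8]
force: [-0.2, 0.9, 0.7]
opening: 0.0302
gripper_force: 0.0
```

>>> arm_command --steps '[{"translation":[0,0,0],"rotation":[0,0,0],"claw":20},{"translation":[0,0,0],"rotation":[0,0,0],"claw":10},{"translation":[0,0,0],"rotation":[0,0,0],"claw":5},{"translation":[0,0,0],"rotation":[0,0,0],"claw":5},{"translation":[0,0,0],"rotation":[0,0,0],"claw":5}]'

```text
clock: 4.95
tool_pos: [0.6383, -0.196, 0.0747]
orientation: [-180.0, -0.0, -74.8]
force: [0.4, -0.2, 0.1]
opening: 0.0055
gripper_force: 0.0
```

Run:
```python
from h import *
o=ctrl.get_obs(); print(o["opening"],o["tool_pos"],o["orientation"],o["force"],o["moment"])
c=np.array([0,54.])
for i in range(1,6):
    a=np.radians(7*i); M=np.array([[np.cos(a),-np.sin(a)],[np.sin(a),np.cos(a)]]); print((c-M@c).round(2),7*i/5)
```

```text
0.005456881262765985 [ 0.63826728 -0.19604457  0.07465476] [-1.79957555e+02 -1.45254354e-02 -7.48148870e+01] [ 0.38054678 -0.16505594  0.14788188] [ 0.0298063  -0.01378273  0.02218908]
[6.58 0.4 ] 1.4
[13.06  1.6 ] 2.8
[19.35  3.59] 4.2
[25.35  6.32] 5.6
[30.97  9.77] 7.0
```

The fingers closed to 5.5 mm with no grip force, so the rim is not between them. I'll look.

Run:
```python
from h import *
im,d,C=snap("wrist"); s,_,_=snap("scene")
s=cv2.resize(s[180:280,300:420],(520,420),interpolation=cv2.INTER_CUBIC)
im=im[140:350,170:430]; im=cv2.resize(im,(270,420)) if 0 else cv2.resize(im,(280,226))
out=np.zeros((420,800,3),np.uint8); out[:,:520]=s; out[:226,520:]=im; cv2.imwrite("pics/c3.png",out[:,:,::-1])
```

```text
(no output)
```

View pics/c3.png

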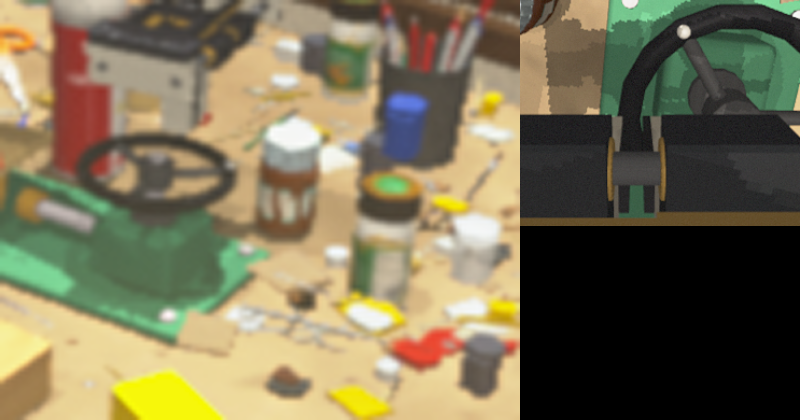

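Run:
```python
from h import *
im,d,C=load("wrist"); o=ctrl.get_obs(); T=np.array(ctrl.calibration("wrist")["hand_eye"]); f,cx,cy,_=C
P=cloud(d,C)
Ti=np.linalg.inv(T)
for z in(0,-.019,-.04):
    q=Ti@[0,0,z,1]; print(z,(f*q[0]/q[2]+cx).round(1),(f*q[1]/q[2]+cy).round(1),q[2])
for v in range(235,345,8): print(v,[tuple(P[v,u].round(3).tolist()) for u in(268,280,292)], im[v,280])
print(o["joint_pos"].round(1))
```

```text
0 276.5 237.0 0.2083512441314829
-0.019 276.3 248.6 0.1900772415581513
-0.04 276.2 264.3 0.16987965976657432
235 [(0.645, -0.205, 0.101), (0.639, -0.207, 0.1), (0.621, -0.179, 0.012)] [33 35 33]
243 [(0.644, -0.201, 0.1), (0.638, -0.202, 0.099), (0.619, -0.172, 0.012)] [28 30 25]
251 [(0.644, -0.203, 0.118), (0.636, -0.197, 0.099), (0.633, -0.208, 0.121)] [33 28 31]
259 [(0.644, -0.203, 0.127), (0.635, -0.193, 0.099), (0.634, -0.208, 0.131)] [16 21 21]
267 [(0.644, -0.203, 0.136), (0.634, -0.188, 0.099), (0.633, -0.204, 0.132)] [28 26 30]
275 [(0.644, -0.203, 0.144), (0.633, -0.184, 0.101), (0.634, -0.206, 0.143)] [32 25 32]
283 [(0.648, -0.225, 0.192), (0.645, -0.227, 0.193), (0.642, -0.227, 0.192)] [49 48 47]
291 [(0.648, -0.224, 0.195), (0.645, -0.225, 0.194), (0.642, -0.226, 0.194)] [67 65 63]
299 [(0.647, -0.223, 0.196), (0.644, -0.224, 0.197), (0.641, -0.224, 0.196)] [76 75 73]
307 [(0.647, -0.222, 0.197), (0.644, -0.222, 0.197), (0.641, -0.222, 0.196)] [71 71 70]
315 [(0.641, -0.195, 0.16), (0.61, -0.104, 0.013), (0.632, -0.197, 0.159)] [60 96 72]
323 [(0.64, -0.192, 0.16), (0.608, -0.097, 0.014), (0.631, -0.194, 0.159)] [58 95 72]
331 [(0.639, -0.188, 0.159), (0.606, -0.089, 0.013), (0.63, -0.19, 0.158)] [60 93 71]
339 [(0.614, -0.077, 0.012), (0.604, -0.08, 0.013), (0.594, -0.083, 0.013)] [60 97 70]
[ -0.4  24.8  -8.6   0.  -56.6  15.6]
```

Run:
```python
from h import *
im,d,C=load("wrist"); T=np.array(ctrl.calibration("wrist")["hand_eye"]); f,cx,cy,_=C
P=cloud(d,(f,cx,cy,T))*1000
for v in (225,232,240,246,252,260,268,276):
    print(v,[(u,*P[v,u].round(0).astype(int).tolist()) for u in range(252,306,4)])
c=cv2.resize(im[200:345,200:360],None,fx=4,fy=4,interpolation=cv2.INTER_CUBIC).astype(float); c=np.clip((c/255)**.5*255,0,255)
cv2.imwrite("pics/c4.png",c[:,:,::-1])
```

```text
225 [(252, -12, -20, 62), (256, -13, -17, 62), (260, -13, -14, 62), (264, 15, -7, -22), (268, 16, -4, -25), (272, 16, -2, -26), (276, 17, 0, -26), (280, 16, 2, -26), (284, 16, 4, -24), (288, -12, 9, 61), (292, -12, 12, 61), (296, -6, 15, 42), (300, 0, 16, 23), (304, 1, 19, 20)]
232 [(252, -19, -20, 62), (256, -18, -17, 61), (260, -19, -14, 62), (264, 12, -7, -25), (268, 13, -4, -26), (272, 13, -2, -28), (276, 13, 0, -27), (280, 12, 2, -25), (284, 11, 4, -22), (288, -18, 9, 61), (292, -19, 12, 62), (296, -9, 14, 35), (300, -4, 16, 20), (304, -4, 19, 20)]
240 [(252, -25, -20, 61), (256, -26, -17, 62), (260, -25, -14, 61), (264, 7, -7, -25), (268, 8, -4, -27), (272, 8, -2, -27), (276, 8, 0, -26), (280, 8, 2, -26), (284, -25, 6, 62), (288, -26, 9, 62), (292, -26, 13, 62), (296, -13, 14, 28), (300, -10, 16, 20), (304, -9, 19, 18)]
246 [(252, -31, -20, 61), (256, -31, -17, 61), (260, 3, -9, -22), (264, 4, -7, -25), (268, 5, -4, -27), (272, 5, -2, -26), (276, 5, 0, -27), (280, 4, 2, -24), (284, -31, 6, 62), (288, -31, 9, 62), (292, -31, 13, 63), (296, -16, 14, 24), (300, -14, 16, 19), (304,
[... 533 characters left out ...]
0, 11, -56), (304, 37, 7, -118)]
268 [(252, 35, -6, -118), (256, 8, -9, -62), (260, 6, -7, -58), (264, 9, -5, -62), (268, 9, -3, -63), (272, -8, -2, -27), (276, -9, 0, -26), (280, -9, 2, -25), (284, 8, 4, -62), (288, 9, 5, -63), (292, 8, 7, -61), (296, 7, 9, -59), (300, 34, 7, -115), (304, 37, 7, -122)]
276 [(252, 34, -6, -120), (256, 33, -5, -118), (260, 10, -6, -72), (264, 8, -5, -69), (268, 8, -3, -69), (272, -7, -2, -38), (276, -14, 0, -26), (280, -14, 2, -26), (284, 7, 3, -67), (288, 8, 5, -69), (292, 8, 7, -70), (296, 10, 8, -73), (300, 33, 6, -119), (304, 35, 7, -122)][ WARN:0@0.474] global loadsave.cpp:1063 imwrite_ Unsupported depth image for selected encoder is fallbacked to CV_8U.
```

View pics/c4.png

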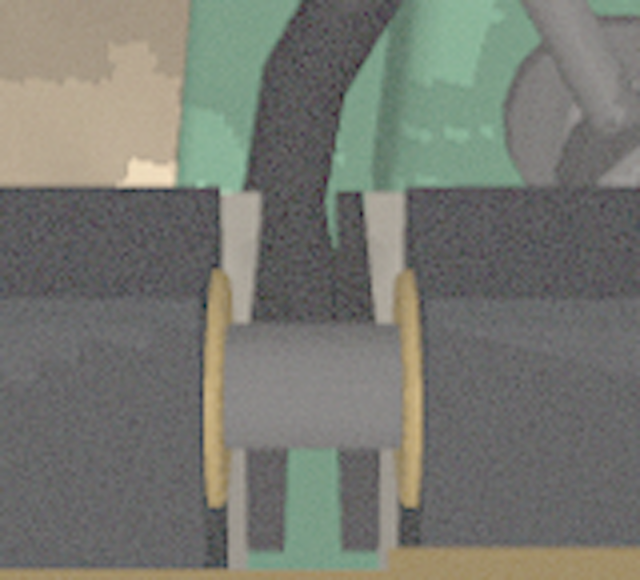

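The crop shows the finger pads ending at (350,190), above the rim. In the tool frame they end about 45 mm behind the nominal TCP, so they closed above the bar. I'll reopen, go lower in small steps while watching the force, and close again.

>>> arm_command --steps '[{"translation":[0,0,0],"rotation":[0,0,0],"claw":30},{"translation":[0,0,0],"rotation":[0,0,0],"claw":30},{"translation":[0,-2,0],"rotation":[0,0,0],"claw":30},{"translation":[0,-2,6],"rotation":[0,0,0],"claw":30},{"translation":[0,-2,12],"rotation":[0,0,0],"claw":30}]'

```text
clock: 5.55
tool_pos: [0.64, -0.1954, 0.0617]
orientation: [-180.0, 0.0, -74.8]
force: [-1.2, 0.6, -0.0]
opening: 0.0295
gripper_force: 0.0
```

>>> arm_command --steps '[{"translation":[0,0,2],"rotation":[0,0,0],"claw":30},{"translation":[0,0,2],"rotation":[0,0,0],"claw":30}]'

```text
clock: 5.75
tool_pos: [0.6394, -0.1955, 0.0593]
orientation: [179.9, 0.0, -74.8]
force: [1.0, 0.2, -0.6]
opening: 0.0296
gripper_force: 0.0
```

Run:
```python
from h import *
im,d,C=snap("wrist"); T=np.array(ctrl.calibration("wrist")["hand_eye"]); f,cx,cy,_=C
print(ctrl.get_obs()["tool_pos"],ctrl.get_obs()["force"])
P=cloud(d,(f,cx,cy,T))*1000
for v in (225,232,240,244,246,248,250,252,260,268,276):
    print(v,[(u,*P[v,u].round(0).astype(int).tolist()) for u in range(236,324,8)])
im,d,C=snap("scene"); cv2.imwrite("pics/c5.png",cv2.resize(im[160:250,290:400],None,fx=6,fy=6,interpolation=cv2.INTER_CUBIC)[:,:,::-1])
```

```text
[ 0.63968475 -0.19553738  0.0597416 ] [ 0.31402188 -0.19661508 -0.60616125]
225 [(236, -11, -33, 58), (244, -11, -26, 58), (252, -8, -19, 47), (260, -7, -13, 45), (268, 20, -4, -38), (276, 22, 0, -43), (284, 22, 4, -42), (292, 21, 8, -41), (300, 0, 16, 25), (308, 6, 20, 5), (316, 7, 25, 2)]
232 [(236, -18, -33, 59), (244, -18, -27, 59), (252, -13, -19, 45), (260, -13, -13, 45), (268, 17, -4, -40), (276, 18, 0, -42), (284, 18, 4, -42), (292, -13, 12, 46), (300, -4, 16, 19), (308, 2, 20, 3), (316, 2, 25, 2)]
240 [(236, -24, -33, 59), (244, -21, -26, 50), (252, -20, -19, 46), (260, -20, -13, 47), (268, 13, -4, -40), (276, 14, 0, -43), (284, 14, 4, -41), (292, -20, 12, 48), (300, -7, 16, 13), (308, -3, 20, 4), (316, -3, 25, 3)]
244 [(236, -28, -33, 58), (244, -24, -26, 49), (252, -23, -19, 46), (260, -23, -13, 47), (268, 11, -4, -41), (276, 12, 0, -41), (284, 11, 4, -40), (292, -23, 12, 47), (300, -8, 15, 10), (308, -6, 20, 2), (316, -6, 25, 3)]
246 [(236, -30, -34, 60), (244, -25, -26, 48), (252, -25, -19, 47), (260, -25, -13, 47), (268, 11, -4, -42), (276, 11, 0, -42), (284, 10, 4, -40
[... 706 characters left out ...]
8, 8, 16, -43), (316, 9, 19, -45)]
260 [(236, 9, -18, -56), (244, 8, -15, -53), (252, -36, -19, 46), (260, -37, -13, 47), (268, 3, -4, -41), (276, 4, 0, -42), (284, -37, 6, 48), (292, -37, 12, 47), (300, -19, 15, 7), (308, 4, 16, -44), (316, 8, 19, -53)]
268 [(236, 8, -18, -62), (244, 7, -14, -59), (252, -44, -20, 47), (260, -43, -13, 46), (268, -1, -4, -42), (276, -2, 0, -41), (284, -3, 4, -38), (292, -44, 12, 47), (300, -24, 15, 5), (308, 0, 16, -44), (316, 8, 18, -61)]
276 [(236, 9, -17, -70), (244, 3, -14, -59), (252, -50, -20, 46), (260, -50, -13, 46), (268, -6, -4, -42), (276, -6, 0, -41), (284, -7, 4, -40), (292, -51, 12, 47), (300, -51, 19, 47), (308, -4, 16, -46), (316, 8, 17, -69)]
```

View pics/c5.png

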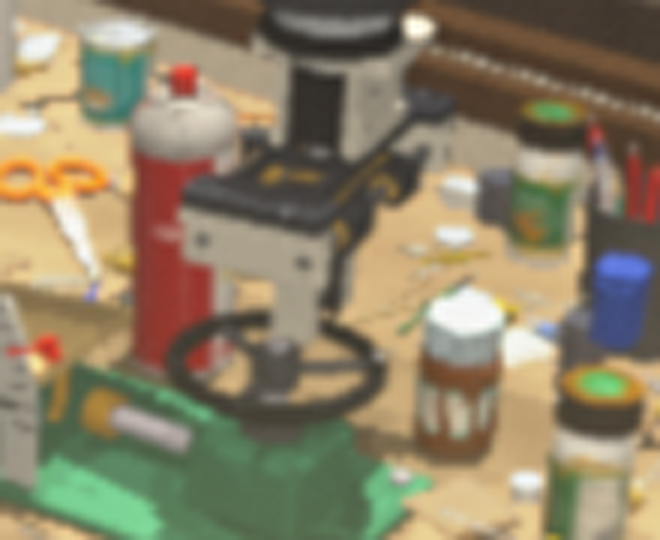

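The pads' lower edge sits about 40 mm behind the reported TCP, level with the rim top. The real tip offset is therefore about −40 mm and the grasp point about −58 mm. I'll descend another 22 mm and close.

>>> arm_command --steps '[{"translation":[0,0,6],"rotation":[0,0,0],"claw":30},{"translation":[0,0,12],"rotation":[0,0,0],"claw":30},{"translation":[0,0,18],"rotation":[0,0,0],"claw":30},{"translation":[0,0,22],"rotation":[0,0,0],"claw":30},{"translation":[0,0,22],"rotation":[0,0,0],"claw":30}]'

```text
clock: 6.35
tool_pos: [0.6393, -0.1955, 0.0371]
orientation: [179.9, 0.0, -74.8]
force: [0.2, 0.5, -0.0]
opening: 0.03
gripper_force: 0.0
```

>>> arm_command --steps '[{"translation":[0,0,0],"rotation":[0,0,0],"claw":20},{"translation":[0,0,0],"rotation":[0,0,0],"claw":10},{"translation":[0,0,0],"rotation":[0,0,0],"claw":3},{"translation":[0,0,0],"rotation":[0,0,0],"claw":3},{"translation":[0,0,0],"rotation":[0,0,0],"claw":3}]'

```text
clock: 6.85
tool_pos: [0.6419, -0.1951, 0.0386]
orientation: [-179.8, -0.0, -74.8]
force: [5.2, 0.8, -2.8]
opening: 0.0115
gripper_force: 29.4
```

The rim is gripped: 11.5 mm opening and 29 N. Now I'll crank clockwise, which is + about tool z, in arcs about the hub 54 mm along tool +y.

>>> arm_command --steps '[{"translation":[6.6,-2.1,0],"rotation":[0,0,1.4],"claw":3},{"translation":[13.1,-0.9,0],"rotation":[0,0,2.8],"claw":3},{"translation":[19.35,1.1,0],"rotation":[0,0,4.2],"claw":3},{"translation":[25.35,3.8,0],"rotation":[0,0,5.6],"claw":3},{"translation":[31,7.3,0],"rotation":[0,0,7.0],"claw":3}]'

```text
clock: 7.35
tool_pos: [0.6412, -0.2267, 0.0385]
orientation: [-180.0, 0.0, -110.1]
force: [-0.6, 3.9, 1.7]
opening: 0.0117
gripper_force: 29.4
```

>>> arm_command --steps '[{"translation":[0,0,0],"rotation":[0,0,0],"claw":3}]'

```text
clock: 7.45
tool_pos: [0.6409, -0.2276, 0.0385]
orientation: [-180.0, 0.0, -109.9]
force: [-0.4, -0.6, 0.8]
opening: 0.0116
gripper_force: 29.3
```

Run:
```python
from h import *
o=ctrl.get_obs(); print(o["opening"],o["gripper_force"],o["tool_pos"],o["orientation"],o["force"],o["moment"],o["joint_pos"].round(1))
W=np.array([.5873,-.2093]);a=o["tool_pos"][:2]-W; print(np.hypot(*a),np.degrees(np.arctan2(a[1],a[0])))
```

```text
0.011646484935489343 29.277466535568237 [ 0.64090018 -0.22762878  0.03851593] [-1.79988533e+02  7.84040140e-03 -1.09938135e+02] [-0.41695681 -0.56567081  0.82120998] [-0.04718861  0.33120022 -0.00139012] [ -3.2  27.8  -8.9  -0.  -53.3 -16.8]
0.056647363757479974 -18.878310289200204
```

>>> arm_command --steps '[{"translation":[6.6,0.4,0],"rotation":[0,0,1.4],"claw":3},{"translation":[13.1,1.6,0],"rotation":[0,0,2.8],"claw":3},{"translation":[19.35,3.6,0],"rotation":[0,0,4.2],"claw":3},{"translation":[25.35,6.3,0],"rotation":[0,0,5.6],"claw":3},{"translation":[31,9.8,0],"rotation":[0,0,7.0],"claw":3}]'

```text
clock: 7.95
tool_pos: [0.6226, -0.2527, 0.0385]
orientation: [-179.9, 0.1, -144.8]
force: [3.3, 3.3, 0.3]
opening: 0.012
gripper_force: 29.3
```

>>> arm_command --steps '[{"translation":[6.6,0.4,0],"rotation":[0,0,1.4],"claw":3},{"translation":[13.1,1.6,0],"rotation":[0,0,2.8],"claw":3},{"translation":[19.35,3.6,0],"rotation":[0,0,4.2],"claw":3},{"translation":[25.35,6.3,0],"rotation":[0,0,5.6],"claw":3},{"translation":[31,9.8,0],"rotation":[0,0,7.0],"claw":3}]'

```text
clock: 8.45
tool_pos: [0.5922, -0.2633, 0.0386]
orientation: [-179.9, 0.2, -179.8]
force: [4.7, -1.1, -4.2]
opening: 0.0117
gripper_force: 29.3
```

>>> arm_command --steps '[{"translation":[6.6,0.4,0],"rotation":[0,0,1.4],"claw":3},{"translation":[13.1,1.6,0],"rotation":[0,0,2.8],"claw":3},{"translation":[19.35,3.6,0],"rotation":[0,0,4.2],"claw":3},{"translation":[25.35,6.3,0],"rotation":[0,0,5.6],"claw":3},{"translation":[31,9.8,0],"rotation":[0,0,7.0],"claw":3}]'

```text
clock: 8.95
tool_pos: [0.5608, -0.2541, 0.0386]
orientation: [180.0, 0.2, 145.1]
force: [4.8, -4.0, -4.3]
opening: 0.0115
gripper_force: 29.3
```

>>> arm_command --steps '[{"translation":[0,0,0],"rotation":[0,0,0],"claw":3}]'

```text
clock: 9.05
tool_pos: [0.56, -0.2535, 0.0385]
orientation: [180.0, 0.1, 145.3]
force: [1.9, -2.3, -2.1]
opening: 0.0118
gripper_force: 29.4
```

Run:
```python
from h import *
o=ctrl.get_obs(); print(o["opening"],o["gripper_force"],o["tool_pos"],o["orientation"],o["force"],o["moment"],o["joint_pos"].round(1))
W=np.array([.5893,-.2098]);a=o["tool_pos"][:2]-W; print(np.hypot(*a),np.degrees(np.arctan2(a[1],a[0])))
im,d,C=snap("scene"); cv2.imwrite("pics/c6.png",cv2.resize(im[170:250,250:350],None,fx=6,fy=6,interpolation=cv2.INTER_CUBIC)[:,:,::-1])
snap("wrist","w6.png")
```

```text
0.011811350916523248 29.402503073215485 [ 0.55997241 -0.25349417  0.03852115] [1.79969082e+02 1.12116175e-01 1.45261690e+02] [ 1.88597132 -2.26728046 -2.11854037] [-0.71425468 -1.09548299 -0.08927602] [  -6.2   22.5  -17.9    0.   -49.4 -118.6]
0.05262402574180955 -123.86957148499282
```

View pics/c6.png

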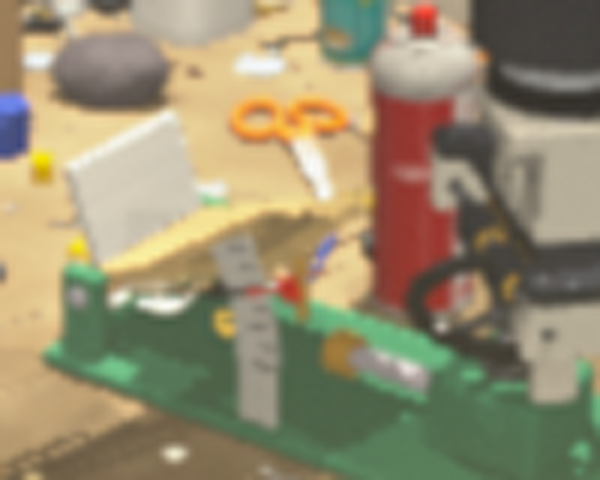

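The scene crop shows the board raised, with the pointer at (300,300) near the red flag at (285,288). That was my tenth picture, so everything from here is numeric. I'll release, rise a little and measure flag and board from the wrist camera.

>>> arm_command --steps '[{"translation":[0,0,0],"rotation":[0,0,0],"claw":30},{"translation":[0,0,0],"rotation":[0,0,0],"claw":30},{"translation":[0,0,0],"rotation":[0,0,0],"claw":30},{"translation":[0,0,-20],"rotation":[0,0,0],"claw":30},{"translation":[0,0,-50],"rotation":[0,0,0],"claw":30}]'

```text
clock: 9.65
tool_pos: [0.5574, -0.2529, 0.0867]
orientation: [-179.9, -0.3, 145.2]
force: [-0.1, -0.5, -0.1]
opening: 0.0297
gripper_force: 0.0
```

>>> arm_command --steps '[{"translation":[0,0,-40],"rotation":[0,0,0],"claw":30},{"translation":[0,0,-80],"rotation":[0,0,0],"claw":30},{"translation":[0,0,-90],"rotation":[0,0,0],"claw":30},{"translation":[0,0,-90],"rotation":[0,0,0],"claw":30},{"translation":[0,0,-90],"rotation":[0,0,0],"claw":30}]'

```text
clock: 10.15
tool_pos: [0.5585, -0.253, 0.1771]
orientation: [-180.0, -0.1, 145.2]
force: [1.2, 0.7, -0.5]
opening: 0.0302
gripper_force: 0.0
```

```bash
cat > m.py <<'E'
from h import *
im,d,C=snap("wrist"); o=ctrl.get_obs(); print(o["tool_pos"],o["orientation"])
P=cloud(d,C); hsv=cv2.cvtColor(im,cv2.COLOR_RGB2HSV).astype(int)
dark=(hsv[...,2]<110)&(np.abs(P[...,2]-.098)<.012); dark[247:]=0
W0=np.array([.589,-.2098]); dark&=np.hypot(P[...,0]-W0[0],P[...,1]-W0[1])<.07
q=P[dark][:,:2]; rr=np.hypot(*(q-W0).T); q=q[rr>.044]
for _ in range(3):
    A=np.c_[2*q,np.ones(len(q))]; s=np.linalg.lstsq(A,(q**2).sum(1),rcond=None)[0]; W=s[:2]; r=np.sqrt(s[2]+W@W)
print("wheel",W,r,len(q))
w=(hsv[...,2]>140)&(hsv[...,1]<70)&(np.abs(np.hypot(P[...,0]-W0[0],P[...,1]-W0[1])-.054)<.01)&(np.abs(P[...,2]-.1)<.01); w[247:]=0
if w.any():
    a=np.median(P[w][:,:2],0)-W0; print("dot",w.sum(),a,np.degrees(np.arctan2(a[1],a[0])))
th=np.radians(9); Rc=np.array([[np.cos(th),-np.sin(th)],[np.sin(th),np.cos(th)]]); O=W0-Rc@[0,-.125]
Q=np.dstack([(P[...,:2]-O)@Rc,P[...,2]])*1000; Q[247:]=np.nan
red=((hsv[...,0]<8)|(hsv[...,0]>172))&(hsv[...,1]>110)&(np.abs(Q[...,0]+68)<25)&(np.abs(Q[...,1]+15)<45)&(Q[...,2]>60)
X=Q[red]; print("red",len(X),X.mean(0).round(1),X.min(0).round(1),X.max(0).round(1)); print("flag ang",np.arctan2(X[:,2]-50,125-X[:,1]).mean())
b=(hsv[...,0]>12)&(hsv[...,0]<32)&(np.abs(Q[...,0])<42)&(Q[...,1]>8)&(Q[...,1]<95)&(Q[...,2]>50)
Y=Q[b]; 
for _ in range(3):
    c=np.linalg.lstsq(np.c_[Y[:,:2],np.ones(len(Y))],Y[:,2],rcond=None)[0]; e=Y[:,2]-np.c_[Y[:,:2],np.ones(len(Y))]@c; Y=Y[np.abs(e)<2.5*e.std()]
print("board",len(Y),c,"tilt",np.arctan(-c[1]),e.std())
dk=(hsv[...,2]<70)&(Q[...,0]<-30)&(Q[...,0]>-85)&(Q[...,1]<15)&(Q[...,1]>-50)&(Q[...,2]>75)
Z=Q[dk]; 
if len(Z): print("pointer?",len(Z),Z.mean(0).round(1),Z.min(0).round(1),Z.max(0).round(1),np.arctan2(Z[:,2]-50,125-Z[:,1]).mean())
np.savez("Q.npz",Q=Q,hsv=hsv)
E
python3 m.py
```

```text
[ 0.5582196  -0.25296401  0.17650352] [-1.79957778e+02 -1.44286685e-01  1.45191530e+02]
wheel [ 0.5876102  -0.20887678] 0.05253273262303711 4040
dot 46 [-0.05372939  0.0065408 ] 173.05919456564695
red 253 [-70.  -19.1 104.6] [-71.9 -33.9  81.8] [-66.8   6.6 114. ]
flag ang 0.3616260319110167
board 9557 [-6.32067117e-04 -3.52677410e-01  1.07673269e+02] tilt 0.3390580459189884 0.5668155540430225
pointer? 126 [-69.1   6.8  99.2] [-71.3  -5.4  88.7] [-67.3  14.8 121.6] 0.3927922377532009
```

```bash
sed -i 's/W0=np.array(\[.589,-.2098\])/W0=np.array([.5878,-.2091])/' m.py
python3 - <<'E'
import numpy as np
z=np.load("Q.npz"); Q=z["Q"]+np.array([-1.1,-1.,-.5]); h=z["hsv"]
red=((h[...,0]<8)|(h[...,0]>172))&(h[...,1]>110)&(np.abs(Q[...,0]+68)<25)&(np.abs(Q[...,1]+15)<45)&(Q[...,2]>60)
ys,xs=np.nonzero(red); print(xs.min(),xs.max(),ys.min(),ys.max())
for y in range(-38,12,4):
    k=red&(Q[...,1]>=y)&(Q[...,1]<y+4)
    if k.any(): print(y+2,k.sum(),np.percentile(Q[k][:,2],[10,50,90]).round(1),Q[k][:,0].mean().round(1),"ang",np.arctan2(np.median(Q[k][:,2])-50,125-np.median(Q[k][:,1])).round(3))
u0,u1,v0,v1=xs.min()-6,xs.max()+7,ys.min()-5,ys.max()+6
for v in range(v0,v1,2):
    print(v," ".join("%s%d"%("R" if red[v,u] else ("k" if h[v,u,2]<70 else "."),Q[v,u,2]) for u in range(u0,u1,3)))
E
```

```text
370 406 29 65
-36 10 [ 99.7 102.3 104. ] -71.4 ang 0.317
-32 53 [103.8 107.8 111.6] -71.2 ang 0.353
-28 37 [104.5 111.  112.3] -71.4 ang 0.38
-24 35 [103.9 109.5 110.9] -71.4 ang 0.379
-20 14 [107.9 108.5 109.6] -71.0 ang 0.381
-16 22 [100.2 101.1 102.5] -71.1 ang 0.349
-12 23 [ 98.9  99.8 100.4] -70.8 ang 0.349
-8 21 [97.9 98.6 99.3] -70.8 ang 0.351
-4 22 [95.9 97.1 98.1] -70.8 ang 0.349
0 15 [93.8 95.2 95.9] -70.7 ang 0.345
4 1 [81.3 81.3 81.3] -68.4 ang 0.256
24 .0 .0 .1 .1 .0 .1 .0 .0 .0 .0 .0 .10 .11 .12 .12 k92 k93
26 .0 .0 .0 .0 .0 .2 .-1 .-1 .0 .0 .10 .12 .10 .13 k12 k93 k93
28 .0 .0 .0 .0 .-1 .-1 .-1 .0 .0 .0 .10 .12 .12 .11 k95 k94 k94
30 .0 .1 .0 .0 .1 .1 .0 .1 .0 .9 .13 .11 .13 R95 R95 k94 k110
32 .0 .0 .0 .0 .0 .0 .1 .0 .9 .11 .10 .11 .12 R95 R81 .102 .111
34 .0 .0 .0 .0 .1 .0 .-1 .5 .11 .10 .12 .12 R97 R97 k96 .108 .109
36 .0 .0 .-1 .0 .0 .0 .1 .9 .10 .12 .12 R98 R97 R95 .103 .106 .109
38 .0 .0 .0 .0 .0 .0 .8 .12 .12 .11 .11 R98 R98 .103 .103 .103 .11
40 .0 .0 .0 .0 .0 .8 .10 .11 .12 .11 R100 R97 .96 .102 .103 .105 .10
42 .0 .-1 .0 .1 .0 .9 .11 .13 .372 R101 R99 .90 .97
[... 317 characters left out ...]
0 R111 R109 R108 .84 .11 .10 .12 .11 .12 .11 .13
54 .0 .11 .13 .12 .22 R110 R111 R112 .79 .11 .10 .12 .12 .12 .12 .12 .12
56 .9 .12 .11 .10 R104 R110 R112 .73 .10 .12 .12 .11 .11 .12 .12 .13 .11
58 .11 .12 .11 .32 R108 R110 R112 .12 .13 .11 .11 .12 .11 .11 .12 .12 .12
60 .12 .12 .21 R105 R107 R109 .12 .11 .11 .12 .11 .11 .11 .12 .12 .12 .12
62 .12 .12 R101 R103 R105 .11 .12 .13 .12 .11 .12 .11 .11 .12 .12 .12 .11
64 .13 .22 .99 R102 .11 .12 .11 .12 .11 .13 .13 .12 .11 .11 .12 .11 .11
66 .11 .21 .11 .11 .11 .13 .11 .11 .11 .13 .12 .12 .10 .11 .9 .10 .10
68 .10 .11 .12 .12 .11 .11 .11 .12 .11 .12 .11 .13 .12 .12 .13 .12 .10
70 .10 .12 .12 .12 .12 .12 .11 .12 .14 .10 .12 .12 .11 .11 .13 .11 .11
```

Run:
```python
import numpy as np
z=np.load("Q.npz"); Q=z["Q"]+np.array([-1.1,-1.,-.5]); h=z["hsv"]
red=((h[...,0]<8)|(h[...,0]>172))&(h[...,1]>110)
k=(h[...,2]<90)&~red&(Q[...,0]<-40)&(Q[...,0]>-85)&(Q[...,1]<60)&(Q[...,1]>-50)&(Q[...,2]>70)
for y in range(-20,60,3):
    for x in range(-85,-40,5):
        m=k&(Q[...,1]>=y)&(Q[...,1]<y+3)&(Q[...,0]>=x)&(Q[...,0]<x+5)
        if m.sum()>2: print(y+1.5,x+2.5,m.sum(),np.percentile(Q[m][:,2],[10,50,90]).round(1),"ang",np.arctan2(np.median(Q[m][:,2])-50,125-np.median(Q[m][:,1])).round(3))
# pixel map around shaft
ys=slice(10,46)
for v in range(12,48,2): print(v," ".join("%s%d/%d"%("R" if red[v,u] else ("k" if h[v,u,2]<90 else "."),Q[v,u,2],Q[v,u,1]) for u in range(396,432,2)))
```

```text
-6.5 -67.5 3 [98.  98.9 99. ] ang 0.354
-3.5 -67.5 8 [ 97.1 103.5 110.4] ang 0.397
-0.5 -67.5 9 [ 95.8  96.4 109.2] ang 0.355
2.5 -72.5 13 [94.1 94.7 95.7] ang 0.35
2.5 -67.5 19 [ 94.3 107.3 119.8] ang 0.439
2.5 -47.5 14 [94.4 95.3 97.6] ang 0.355
2.5 -42.5 7 [95.1 95.5 97. ] ang 0.356
5.5 -72.5 15 [92.3 93.9 94.4] ang 0.353
5.5 -67.5 20 [ 93.8 105.5 120.3] ang 0.435
5.5 -52.5 3 [95.1 96.1 96.9] ang 0.366
8.5 -72.5 12 [90.8 92.8 93.7] ang 0.352
8.5 -67.5 15 [ 92.1  99.2 118.1] ang 0.401
11.5 -72.5 13 [88.4 91.6 92.4] ang 0.351
11.5 -67.5 14 [ 88.1  92.5 115.6] ang 0.359
14.5 -72.5 13 [88.6 90.4 91.4] ang 0.35
14.5 -67.5 12 [ 86.8 103.7 114.3] ang 0.452
17.5 -72.5 13 [87.8 89.5 90.2] ang 0.351
17.5 -67.5 8 [ 88.6  92.6 102.7] ang 0.379
20.5 -72.5 15 [87.5 88.9 89.5] ang 0.355
20.5 -67.5 19 [ 85.4  88.9 101.7] ang 0.356
20.5 -62.5 5 [86.  88.9 89.9] ang 0.355
20.5 -57.5 38 [85.7 88.1 89.5] ang 0.348
20.5 -52.5 39 [86.  87.9 89.8] ang 0.347
23.5 -72.5 13 [86.1 87.3 88.3] ang 0.353
23.5 -67.5 11 [87.3 88.4 88.8] ang 0.362
23.5 -57.5 23 [87.2 88.  88.8] ang 0.358
23.5 -52.5 22 [87.2 87.8 
[... 2153 characters left out ...]
39 .11/41 .12/42 k13/43 k12/45 .11/47 .12/48
38 R98/-9 R98/-8 R98/-7 k98/-6 .101/-6 .103/-5 .104/-5 .107/-5 .11/34 .12/35 k13/37 .11/38 .12/40 k13/41 .11/43 .11/44 .11/46 .11/47
40 R100/-10 R98/-9 .96/-7 .100/-7 .101/-6 .103/-6 .104/-5 k10/32 k10/34 .12/34 .11/36 k12/37 .12/39 .13/40 .12/41 k13/42 k14/43 .12/46
42 R99/-11 .95/-8 .97/-8 .98/-7 .99/-7 .102/-7 .11/30 k12/30 .13/31 k12/33 .12/35 k11/36 .11/38 .11/39 .12/40 .11/42 .12/43 .11/45
44 .93/-9 .94/-9 .96/-8 .96/-7 .98/-7 k11/27 k12/28 .11/30 k13/30 .13/32 k12/34 k11/35 k13/36 .10/39 .12/39 k12/40 k11/43 .95/7
46 .92/-10 .94/-9 .95/-9 .12/22 .12/24 k11/26 .13/26 .12/28 .12/30 .13/31 .12/33 k11/34 k11/35 .11/37 .12/38 .11/40 k97/5 .100/4
```

Flag shaft and black pointer lie on the same line: pointer surface angle 0.351, flag shaft 0.349. The board tilt of 0.340 agrees with the wheel dot at 3.40 rad, so the cranking is done. Next I'll get the board frame, block A, block B and the can.

```bash
python3 m.py
python3 - <<'E'
from h import *
p=np.array([[.6419,-.1951],[.6409,-.2276],[.5922,-.2633],[.56,-.2535]]); A=np.c_[2*p,np.ones(4)]; s=np.linalg.lstsq(A,(p**2).sum(1),rcond=None)[0]; print("touch centre",s[:2],np.sqrt(s[2]+s[:2]@s[:2]))
z=np.load("Q.npz"); Q=z["Q"]; h=z["hsv"]
k=(h[...,0]>12)&(h[...,0]<32)&(Q[...,2]>55)&(np.abs(Q[...,0])<65)&(Q[...,1]>-10)
for y in(20,40,60,80):
    m=k&(np.abs(Q[...,1]-y)<4); print(y,np.percentile(Q[m][:,0],[.5,99.5]).round(1))
# fence edges
im,d,C=snap("top"); P=cloud(d,C); hsv=cv2.cvtColor(im,cv2.COLOR_RGB2HSV)
m=(hsv[...,0]>10)&(hsv[...,0]<32)&(np.abs(P[...,2]-.046)<.008); m2=np.zeros_like(m); m2[225:280,135:190]=m[225:280,135:190]
m2=cv2.morphologyEx(m2.astype(np.uint8),cv2.MORPH_OPEN,np.ones((3,3)))
c=max(cv2.findContours(m2,0,cv2.CHAIN_APPROX_NONE)[0],key=cv2.contourArea)[:,0]; q=np.array([ray(u,v,C,.046)[:2] for u,v in c],np.float32); print("B",cv2.minAreaRect(q))
s=P[150:205,270:315].reshape(-1,3); s=s[(s[:,2]>.1)&(s[:,2]<.21)]; print("can",len(s),s.min(0).round(3),s.max(0).round(3)); t=s[s[:,2]>.155]; print(t.mean(0))
go([.3804,-.2437,.10],[180,0,-174.3])
E
```

```text
[ 0.55820116 -0.25300361  0.17632036] [-1.79942089e+02 -1.63468376e-01  1.45186596e+02]
wheel [ 0.58759673 -0.20890731] 0.05256771555299204 4012
dot 46 [-0.05268397  0.00574856] 173.77286329702642
red 263 [-68.9 -19.9 104.6] [-70.8 -35.   84.2] [-51.2  19.4 113.7]
flag ang 0.35970515244334145
board 9506 [-3.75436395e-04 -3.53286885e-01  1.07397623e+02] tilt 0.339599996056971 0.5655598486116072
pointer? 137 [-68.    6.8  98.4] [-70.3  -6.6  83. ] [-66.1  14.8 121.3] 0.3869896326313908
touch centre [ 0.59067522 -0.20996111] 0.053297411524337576
20 [-64.5  50.3]
40 [-48.3  50.3]
60 [-46.1  50.2]
80 [-28.9  64.6]
B ((0.4821705222129822, 0.35626697540283203), (0.04631352797150612, 0.07216238975524902), 13.632892608642578)Traceback (most recent call last):
  File "<stdin>", line 12, in <module>
    return umr_minimum(a, axis, None, out, keepdims, initial, where)
ValueError: zero-size array to reduction operation minimum which has no identity
```

Run:
```python
from h import *
go([.3830,-.2445,.14],[180,0,-174.3])
```

```text
move [148.7 -93.   36.9] [-1.000e-03 -3.500e-02 -8.102e+00] dist 179.0 deg 40.5
```

>>> arm_command --steps '[{"translation":[30,-19,0],"rotation":[0,0,-1.62],"claw":66},{"translation":[60,-38,0],"rotation":[0,0,-3.24],"claw":66},{"translation":[90,-56,0],"rotation":[0,0,-4.86],"claw":66},{"translation":[120,-75,15],"rotation":[0,0,-6.48],"claw":66},{"translation":[148.7,-93,30],"rotation":[0,0,-8.1],"claw":66}]'

```text
clock: 10.8
tool_pos: [0.3822, -0.2446, 0.147]
orientation: [180.0, -0.0, -174.0]
force: [0.7, -0.4, -0.1]
opening: 0.0633
gripper_force: 0.0
```

>>> arm_command --steps '[{"translation":[0,0,0],"rotation":[0,0,0],"claw":66},{"translation":[0,0,0],"rotation":[0,0,0],"claw":66},{"translation":[0,0,0],"rotation":[0,0,0],"claw":66}]'

```text
clock: 11.1
tool_pos: [0.385, -0.245, 0.1483]
orientation: [-180.0, 0.0, -174.4]
force: [0.9, -0.4, -0.2]
opening: 0.0656
gripper_force: 0.0
```

```bash
cat > blk.py <<'E'
from h import *
im,d,C=snap("wrist"); o=ctrl.get_obs(); print(o["tool_pos"],o["orientation"],o["opening"])
T=np.array(ctrl.calibration("wrist")["hand_eye"]); P=cloud(d,C); L=cloud(d,(*C[:3],T))
hsv=cv2.cvtColor(im,cv2.COLOR_RGB2HSV)
m=(np.abs(P[...,2]-.046)<.006)&(hsv[...,0]>8)&(hsv[...,0]<33)&(hsv[...,1]<190)&(np.hypot(L[...,0],L[...,1])<.11); m[247:]=0
m=cv2.morphologyEx(m.astype(np.uint8),cv2.MORPH_OPEN,np.ones((3,3)))
n,lab,st,ce=cv2.connectedComponentsWithStats(m)
for i in range(1,n):
    if st[i,4]>300:
        r=cv2.minAreaRect(P[lab==i][:,:2].astype(np.float32)*1000); print("comp",st[i],r,"z",np.median(P[lab==i][:,2]))
# can
s=P[:247].reshape(-1,3); s=s[(s[:,2]>.15)&(s[:,2]<.2)]; print("tall",len(s),s.mean(0) if len(s) else "")
E
python3 blk.py
```

```text
[ 0.3851153  -0.24495096  0.14826102] [-1.79984584e+02  5.35776126e-03 -1.74352342e+02] 0.06597921438279689
comp [ 252  157   52   77 3814] ((381.1809387207031, -244.71493530273438), (71.63381958007812, 46.063804626464844), 5.593223571777344) z 0.04644290856640118
comp [158 204  29  33 371] ((411.05816650390625, -339.22296142578125), (32.53351593017578, 23.3831844329834), 16.90822410583496) z 0.04639001557161765
tall 0
```

>>> arm_command --steps '[{"translation":[2,0,40],"rotation":[0,0,0],"claw":66},{"translation":[2,0,80],"rotation":[0,0,0],"claw":66},{"translation":[2,0,115],"rotation":[0,0,0],"claw":66},{"translation":[2,0,135],"rotation":[0,0,0],"claw":66},{"translation":[2,0,150],"rotation":[0,0,0],"claw":66}]'

```text
clock: 11.65
tool_pos: [0.3821, -0.2449, -0.0038]
orientation: [180.0, -0.1, -174.3]
force: [0.8, -0.1, 0.1]
opening: 0.0659
gripper_force: 0.0
```

>>> arm_command --steps '[{"translation":[0,0,8],"rotation":[0,0,0],"claw":66},{"translation":[0,0,16],"rotation":[0,0,0],"claw":66},{"translation":[0,0,24],"rotation":[0,0,0],"claw":66},{"translation":[0,0,29],"rotation":[0,0,0],"claw":66},{"translation":[0,0,29],"rotation":[0,0,0],"claw":66}]'

```text
clock: 12.15
tool_pos: [0.3819, -0.2449, -0.0312]
orientation: [180.0, -0.0, -174.3]
force: [0.6, -0.4, 0.9]
opening: 0.0658
gripper_force: 0.0
```

>>> arm_command --steps '[{"translation":[0,0,0],"rotation":[0,0,0],"claw":50},{"translation":[0,0,0],"rotation":[0,0,0],"claw":40},{"translation":[0,0,0],"rotation":[0,0,0],"claw":40},{"translation":[0,0,0],"rotation":[0,0,0],"claw":40},{"translation":[0,0,0],"rotation":[0,0,0],"claw":40}]'

```text
clock: 12.65
tool_pos: [0.3825, -0.2451, -0.0304]
orientation: [-180.0, 0.0, -174.3]
force: [-0.1, 0.7, 4.1]
opening: 0.0457
gripper_force: 30.0
```

```bash
python3 blk.py
```

```text
[ 0.3823997  -0.24504479 -0.03043733] [-1.79985747e+02  3.88358160e-02 -1.74308812e+02] 0.04598765573799557
comp [ 218  216  120   31 3611] ((350.6192626953125, -247.4312286376953), (11.28858470916748, 46.05419921875), 5.6984639167785645) z 0.04623071159679373
tall 561 [ 0.30817762 -0.25168623  0.1654818 ]
```

>>> arm_command --steps '[{"translation":[0,0,-10],"rotation":[0,0,0],"claw":40},{"translation":[0,0,-50],"rotation":[0,0,0],"claw":40},{"translation":[0,0,-100],"rotation":[0,0,0],"claw":40},{"translation":[0,0,-150],"rotation":[0,0,0],"claw":40},{"translation":[0,0,-200],"rotation":[0,0,0],"claw":40}]'

```text
clock: 13.2
tool_pos: [0.3811, -0.2447, 0.1717]
orientation: [180.0, 0.0, -174.3]
force: [1.2, -0.2, -2.4]
opening: 0.046
gripper_force: 30.0
```

```bash
cat >> h.py <<'E'
def board(t=.340,Wt=(.5901,-.2099),yaw=9.0):
    th=np.radians(yaw); X=np.array([np.cos(th),np.sin(th),0]); Yc=np.array([-np.sin(th),np.cos(th),0]); Zc=np.array([0,0,1.])
    H=np.array([*Wt,0])+Yc*.25+Zc*.05
    Y=Yc*np.cos(t)-Zc*np.sin(t); Z=Yc*np.sin(t)+Zc*np.cos(t)
    return H,np.c_[X,Y,Z]
def bgo(x,y,z):
    H,B=board(); M=np.c_[-B[:,1],-B[:,0],-B[:,2]]
    p=H+B@np.array([x,y,z])/1000; print(p.round(4)); go(p,R.from_matrix(M).as_euler("xyz",degrees=True))
def bpos():
    H,B=board(); o=ctrl.get_obs(); print("board coords of TCP",(B.T@(o["tool_pos"]-H)*1000).round(1),"force b",(B.T@o["force"]).round(1),"op",o["opening"].round(4),o["gripper_force"],"t",o["clock"])
E
python3 - <<'E'
from h import *
bpos(); bgo(0,-54,100)
E
```

```text
Traceback (most recent call last):
  File "h.py", line 42, in bpos
    H,B=board(); o=ctrl.get_obs(); print("board coords of TCP",(B.T@(o["tool_pos"]-H)*1000).round(1),"force b",(B.T@o["force"]).round(1),"op",o["opening"].round(4),o["gripper_force"],"t",o["clock"])
                                                                                                                                              ^^^^^^^^^^^^^^^^^^
AttributeError: 'float' object has no attribute 'round'
```

```bash
sed -i 's/o\["opening"\].round(4)/round(o["opening"],4)/' h.py
python3 - <<'E'
from h import *
bpos(); bgo(0,-54,100)
E
```

```text
board coords of TCP [-211.9 -277.9   30.8] force b [ 1.2  0.4 -2.3] op 0.046 29.99989092350006 t 13.2
[0.5537 0.0197 0.1623]
move [-198.   246.     9.5] [  3.171   2.994 -18.466] dist 316.0 deg 94.9
```

>>> arm_command --steps '[{"translation":[-16,20,-10],"rotation":[0.27,0.25,-1.55],"claw":40},{"translation":[-32,40,-20],"rotation":[0.53,0.5,-3.1],"claw":40},{"translation":[-49,60,-30],"rotation":[0.8,0.75,-4.65],"claw":40},{"translation":[-80,98,-30],"rotation":[1.07,1.0,-6.2],"claw":40},{"translation":[-110,137,-30],"rotation":[1.33,1.25,-7.75],"claw":40}]'

```text
clock: 13.7
tool_pos: [0.4783, -0.0966, 0.2003]
orientation: [-175.8, -7.9, -135.5]
force: [1.9, -1.8, -0.9]
opening: 0.0455
gripper_force: 30.0
```

Run:
```python
from h import *
bpos(); bgo(0,-54,100)
```

```text
board coords of TCP [ -92.7 -163.8  101.5] force b [ 1.5 -1.7 -1.6] op 0.0455 29.99411165714264 t 13.7
[0.5537 0.0197 0.1623]
move [-139.2   31.5   16.8] [  1.812   1.74  -10.673] dist 144.0 deg 54.8
```

>>> arm_command --steps '[{"translation":[-20,5,0],"rotation":[0.26,0.25,-1.53],"claw":40},{"translation":[-40,9,0],"rotation":[0.52,0.5,-3.05],"claw":40},{"translation":[-60,14,0],"rotation":[0.78,0.75,-4.58],"claw":40},{"translation":[-80,18,0],"rotation":[1.04,1.0,-6.1],"claw":40},{"translation":[-100,23,0],"rotation":[1.3,1.25,-7.63],"claw":40}]'

```text
clock: 14.2
tool_pos: [0.5328, -0.0117, 0.1839]
orientation: [-177.7, -16.7, -96.8]
force: [0.8, -1.2, -1.5]
opening: 0.0461
gripper_force: 30.0
```

Run:
```python
from h import *
bpos(); bgo(0,-54,100)
```

```text
board coords of TCP [-25.6 -87.3 111.1] force b [ 0.6 -0.8 -1.9] op 0.0461 29.994975328445435 t 14.2
[0.5537 0.0197 0.1623]
move [-38.4 -16.6  11.6] [ 0.534  0.483 -3.023] dist 43.0 deg 15.5
```

>>> arm_command --steps '[{"translation":[-14,-6,0],"rotation":[0.18,0.16,-1.01],"claw":40},{"translation":[-28,-11,0],"rotation":[0.36,0.32,-2.02],"claw":40},{"translation":[-38.4,-16.6,5],"rotation":[0.534,0.483,-3.02],"claw":40},{"translation":[-38.4,-16.6,11.6],"rotation":[0.534,0.483,-3.02],"claw":40},{"translation":[-38.4,-16.6,11.6],"rotation":[0.534,0.483,-3.02],"claw":40}]'

```text
clock: 14.7
tool_pos: [0.5528, 0.0183, 0.1614]
orientation: [180.0, -19.5, -81.4]
force: [1.1, -0.8, -1.8]
opening: 0.046
gripper_force: 30.0
```

```bash
cat > fence.py <<'E'
from h import *
bpos(); bgo(0,-52,100)
im,d,C=snap("wrist"); P=cloud(d,C); H,B=board(Wt=(.5876,-.2089)); Q=((P-H)@B)*1000; T=np.array(ctrl.calibration("wrist")["hand_eye"]); L=cloud(d,(*C[:3],T))*1000
hsv=cv2.cvtColor(im,cv2.COLOR_RGB2HSV)
k=(np.abs(Q[...,2]-12)<5)&(np.abs(Q[...,0])<60)&(Q[...,1]<-20)&(Q[...,1]>-135)&(hsv[...,0]>10)&(hsv[...,0]<33); k[247:]=0
print("board seen",k.sum(),np.percentile(Q[k],[1,50,99],axis=0).round(1).tolist() if k.any() else "")
for y in range(-125,-60,15):
    m=k&(np.abs(Q[...,1]-y)<4)
    if m.sum()>20: print(y,np.percentile(Q[m][:,0],[1,99]).round(1),np.median(Q[m][:,2]).round(1))
w=(hsv[...,0]>8)&(hsv[...,0]<33)&(L[...,2]<10)&(L[...,2]>-120)&(np.abs(L[...,1])<40)&(np.abs(L[...,0])<70)
if w.any(): print("block in tool",w.sum(),np.percentile(L[w],[1,50,99],axis=0).round(1).tolist())
E
python3 fence.py
```

```text
board coords of TCP [ -1.2 -54.9  98.8] force b [ 1.  -0.3 -2. ] op 0.046 29.999612867832184 t 14.7
[0.5534 0.0215 0.1616]
move [-2.9 -1.2 -1.2] [ 0.033  0.006 -0.078] dist 3.0 deg 0.4
board seen 9663 [[-46.7, -129.6, 10.5], [2.5, -97.6, 12.3], [50.8, -55.9, 13.9]]
-125 [-46.6  50.6] 12.3
-110 [-46.4  50.6] 12.3
-95 [-46.2  50.8] 12.4
-80 [-46.5  50.7] 12.3
-65 [-46.7  51.1] 12.3
block in tool 18096 [[-17.3, -35.5, -119.8], [20.2, 1.0, -77.0], [36.5, 36.9, -37.7]]
```

>>> arm_command --steps '[{"translation":[0,-1.2,30],"rotation":[0.03,0,-0.08],"claw":40},{"translation":[0,-1.2,60],"rotation":[0.03,0,-0.08],"claw":40},{"translation":[0,-1.2,90],"rotation":[0.03,0,-0.08],"claw":40},{"translation":[0,-1.2,105],"rotation":[0.03,0,-0.08],"claw":40},{"translation":[0,-1.2,110],"rotation":[0.03,0,-0.08],"claw":40}]'

```text
clock: 15.25
tool_pos: [0.5597, -0.0188, 0.0575]
orientation: [180.0, -19.5, -81.1]
force: [-0.4, -0.3, -1.6]
opening: 0.0457
gripper_force: 30.0
```

>>> arm_command --steps '[{"translation":[0,0,0],"rotation":[0,0,0],"claw":40},{"translation":[0,0,2],"rotation":[0,0,0],"claw":40},{"translation":[0,0,4],"rotation":[0,0,0],"claw":40}]'

```text
clock: 15.55
tool_pos: [0.5618, -0.0178, 0.0557]
orientation: [-179.8, -19.4, -81.0]
force: [-0.8, -0.6, -1.5]
opening: 0.0459
gripper_force: 30.0
```

Run:
```python
from h import *
bpos(); bgo(0,-46,-18.4)
```

```text
board coords of TCP [  2.1 -54.6 -13.2] force b [-0.8  0.1 -1.6] op 0.0459 29.99973624944687 t 15.55
[ 0.5587 -0.0119  0.048 ]
move [-8.6  2.1  5.2] [-0.048  0.018  0.008] dist 10.0 deg 0.3
```

>>> arm_command --steps '[{"translation":[0,1.5,2],"rotation":[0,0,0],"claw":40},{"translation":[0,1.5,3],"rotation":[0,0,0],"claw":40},{"translation":[0,1.5,4],"rotation":[0,0,0],"claw":40},{"translation":[0,1.5,4],"rotation":[0,0,0],"claw":40}]'

```text
clock: 15.95
tool_pos: [0.5597, -0.0199, 0.0509]
orientation: [-179.9, -19.4, -80.9]
force: [-0.1, 0.3, -2.1]
opening: 0.046
gripper_force: 30.0
```

>>> arm_command --steps '[{"translation":[0,0,1],"rotation":[0,0,0],"claw":40},{"translation":[0,0,1],"rotation":[0,0,0],"claw":40}]'

```text
clock: 16.15
tool_pos: [0.5598, -0.02, 0.0508]
orientation: [-179.9, -19.4, -80.9]
force: [-6.1, 4.6, 8.7]
opening: 0.046
gripper_force: 30.0
```

>>> arm_command --steps '[{"translation":[-2,0,0],"rotation":[0,0,0],"claw":40},{"translation":[-4,0,0],"rotation":[0,0,0],"claw":40},{"translation":[-5,0,0],"rotation":[0,0,0],"claw":40}]'

```text
clock: 16.45
tool_pos: [0.5598, -0.0156, 0.0493]
orientation: [-179.8, -19.5, -80.9]
force: [0.5, -1.3, 4.5]
opening: 0.0455
gripper_force: 30.0
```

Run:
```python
from h import *
bpos()
```

```text
board coords of TCP [  0.5 -50.1 -18.4] force b [ 0.3 -2.8  3.8] op 0.0455 30.000935196876526 t 16.45
```

>>> arm_command --steps '[{"translation":[-1,0,0],"rotation":[0,0,0],"claw":40},{"translation":[-2,0,0],"rotation":[0,0,0],"claw":40},{"translation":[-2,0,0],"rotation":[0,0,0],"claw":40}]'

```text
clock: 16.75
tool_pos: [0.5596, -0.0137, 0.0487]
orientation: [-179.8, -19.5, -80.9]
force: [-0.3, -0.6, 5.9]
opening: 0.0459
gripper_force: 30.0
```

Run:
```python
from h import *
bpos()
```

```text
board coords of TCP [  0.6 -48.  -18.4] force b [-0.4 -2.5  5.4] op 0.0459 30.000771582126617 t 16.75
```

>>> arm_command --steps '[{"translation":[-1,0,0],"rotation":[0,0,0],"claw":40},{"translation":[-2,0,0],"rotation":[0,0,0],"claw":40},{"translation":[-2,0,0],"rotation":[0,0,0],"claw":40}]'

```text
clock: 17.05
tool_pos: [0.5593, -0.0118, 0.048]
orientation: [-179.8, -19.5, -80.9]
force: [0.1, -0.4, 5.7]
opening: 0.046
gripper_force: 30.0
```

Run:
```python
from h import *
bpos()
```

```text
board coords of TCP [  0.6 -46.  -18.4] force b [ 0.  -2.3  5.2] op 0.046 30.000823438167572 t 17.05
```

>>> arm_command --steps '[{"translation":[-1,0,0],"rotation":[0,0,0],"claw":40},{"translation":[-2,0,0],"rotation":[0,0,0],"claw":40},{"translation":[-2,0,0],"rotation":[0,0,0],"claw":40}]'

```text
clock: 17.35
tool_pos: [0.5591, -0.0118, 0.048]
orientation: [-179.9, -19.6, -81.0]
force: [5.7, -13.2, 6.9]
opening: 0.0459
gripper_force: 30.0
```

Run:
```python
from h import *
bpos()
```

```text
board coords of TCP [  0.3 -46.  -18.4] force b [  3.6 -15.4   1.9] op 0.0459 30.002881586551666 t 17.35
```

>>> arm_command --steps '[{"translation":[-1,0,0],"rotation":[0,0,0],"claw":40},{"translation":[-1,0,0],"rotation":[0,0,0],"claw":40}]'

```text
clock: 17.55
tool_pos: [0.559, -0.0118, 0.048]
orientation: [-179.9, -19.7, -81.0]
force: [9.5, -17.6, 8.0]
opening: 0.0461
gripper_force: 30.0
```

Run:
```python
from h import *
bpos()
```

```text
board coords of TCP [  0.3 -45.9 -18.3] force b [  6.6 -20.5   1.2] op 0.0461 30.002667903900146 t 17.55
```

Block A is butted: fence reaction −20 N at y = −46, mid-width +0.3 mm. I'll relax the push, release and retract along the board normal.

>>> arm_command --steps '[{"translation":[2,0,0],"rotation":[0,0,0],"claw":50},{"translation":[2,0,0],"rotation":[0,0,0],"claw":66},{"translation":[2,0,0],"rotation":[0,0,0],"claw":66},{"translation":[2,0,0],"rotation":[0,0,0],"claw":66},{"translation":[2,0,0],"rotation":[0,0,0],"claw":66}]'

```text
clock: 18.05
tool_pos: [0.5583, -0.0107, 0.0466]
orientation: [-179.9, -19.4, -80.9]
force: [0.4, -0.3, 0.4]
opening: 0.0657
gripper_force: 0.0
```

>>> arm_command --steps '[{"translation":[0,0,-20],"rotation":[0,0,0],"claw":66},{"translation":[0,0,-60],"rotation":[0,0,0],"claw":66},{"translation":[0,0,-100],"rotation":[0,0,0],"claw":66},{"translation":[0,0,-140],"rotation":[0,0,0],"claw":66},{"translation":[0,0,-160],"rotation":[0,0,0],"claw":66}]'

```text
clock: 18.55
tool_pos: [0.5508, 0.0434, 0.201]
orientation: [-179.7, -19.3, -80.9]
force: [0.4, 0.1, 0.1]
opening: 0.0659
gripper_force: 0.0
```

```bash
cat > chk.py <<'E'
from h import *
im,d,C=snap("wrist"); P=cloud(d,C); H,B=board(); Q=((P-H)@B)*1000; Q[247:]=np.nan
hsv=cv2.cvtColor(im,cv2.COLOR_RGB2HSV); wood=(hsv[...,0]>8)&(hsv[...,0]<33)
for z0 in(12,58,104):
    k=wood&(np.abs(Q[...,2]-z0)<5)&(np.abs(Q[...,0])<60)&(Q[...,1]>-140)&(Q[...,1]<10)
    if k.sum()>150: print(z0,k.sum(),np.median(Q[k][:,2]),cv2.minAreaRect(Q[k][:,:2].astype(np.float32)),np.percentile(Q[k][:,:2],[1,99],axis=0).round(1).tolist())
f=(np.abs(Q[...,0])<50)&(Q[...,2]>66)&(Q[...,2]<76)&(Q[...,1]>-25)&(Q[...,1]<12)
if f.any(): print("fence",f.sum(),np.percentile(Q[f],[2,50,98],axis=0).round(1).tolist())
bpos()
E
python3 chk.py
python3 - <<'E'
from h import *
go([.483,.355,.16],[180,0,13.6-90]); go([.483,.355,.16],[180,0,13.6+90]);go([.483,.355,.16],[180,0,13.6]);print(ctrl.get_obs()["joint_pos"].round(1))
E
```

```text
12 8638 12.7435058377925 ((-1.7730941772460938, -64.09557342529297), (102.49852752685547, 127.82281494140625), 0.13110342621803284) [[-49.2, -127.9], [48.6, -9.3]]
58 4521 58.73655871729561 ((-0.7391510009765625, -44.50320816040039), (73.04399871826172, 97.77136993408203), 89.72505950927734) [[-39.1, -80.5], [38.0, -8.4]]
fence 292 [[-46.4, -9.4, 66.1], [4.4, -8.8, 68.9], [47.3, -8.2, 72.1]]
board coords of TCP [  2.  -44.4 146.5] force b [ 1.7 -0.3  2.3] op 0.0658 0.0 t 18.6
move [-314.1   18.4  -64.6] [ 0.05  -3.861 -0.881] dist 321.0 deg 19.8
move [-314.1   18.4  -64.6] [-5.892 -0.077 34.625] dist 321.0 deg 175.6
move [-314.1   18.4  -64.6] [  3.102  -3.022 -18.692] dist 321.0 deg 95.9
[ 37.9   9.7 -22.7  18.5 -67.8 -37.3]
```

Block A is confirmed: it spans y −80.5 to −8.4 with the fence face at about −9. Now block B at (0.482, 0.356), gripped across its 46 mm side with yaw −76.4°.

>>> arm_command --steps '[{"translation":[-30,2,-20],"rotation":[0,0,0],"claw":68},{"translation":[-75,5,-40],"rotation":[0,-1.0,-0.2],"claw":68},{"translation":[-120,8,-50],"rotation":[0,-2.0,-0.4],"claw":68},{"translation":[-168,11,-58],"rotation":[0.02,-3.0,-0.6],"claw":68},{"translation":[-216,14,-62],"rotation":[0.05,-3.86,-0.88],"claw":68}]'

```text
clock: 19.1
tool_pos: [0.5001, 0.2632, 0.1847]
orientation: [179.7, 0.1, -76.5]
force: [-0.1, 0.2, 0.9]
opening: 0.0682
gripper_force: 0.0
```

Run:
```python
from h import *
go([.483,.355,.15],[180,0,-76.4])
```

```text
move [-93.1  -5.1  34.9] [ 0.062  0.03  -0.015] dist 100.0 deg 0.4
```

>>> arm_command --steps '[{"translation":[-47,-2.5,10],"rotation":[0,0,0],"claw":68},{"translation":[-93,-5,20],"rotation":[0,0,0],"claw":68},{"translation":[-93,-5,35],"rotation":[0,0,0],"claw":68},{"translation":[-93,-5,35],"rotation":[0,0,0],"claw":68},{"translation":[-93,-5,35],"rotation":[0,0,0],"claw":68}]'

```text
clock: 19.6
tool_pos: [0.483, 0.3518, 0.1487]
orientation: [179.5, -0.2, -76.5]
force: [0.8, 0.3, 0.1]
opening: 0.0681
gripper_force: 0.0
```

```bash
python3 blk.py
```

```text
[0.48349933 0.35181813 0.14940432] [ 1.79602909e+02 -1.19033966e-01 -7.65461642e+01] 0.06756806781888838
comp [ 249  168   51   76 3735] ((482.2608337402344, 360.1075439453125), (46.032169342041016, 72.03691864013672), 13.857892036437988) z 0.046507312437006565
tall 558 [0.60430999 0.36290809 0.18238514]
```

Run:
```python
from h import *
for n in("wrist","top"):
    if n=="top": snap(n)
    im,d,C=load(n); P=cloud(d,C)
    if n=="wrist": P[247:]=np.nan
    for y0 in(.30,.33,.36,.39,.42):
        k=(P[...,2]>.06)&(P[...,2]<.3)&(P[...,1]>y0-.015)&(P[...,1]<y0+.015)&(P[...,0]>.4)&(P[...,0]<.8)
        if k.sum()>5: print(n,y0,k.sum(),np.percentile(P[k][:,0],[1,5,50]).round(3),np.percentile(P[k][:,2],[5,95]).round(3))
go([.4825,.359,.06],[180,0,-76.2])
```

```text
wrist 0.3 34 [0.412 0.413 0.413] [0.254 0.257]
wrist 0.33 14 [0.57 0.57 0.57] [0.252 0.254]
wrist 0.36 2693 [0.585 0.594 0.669] [0.063 0.183]
wrist 0.39 6001 [0.569 0.576 0.619] [0.065 0.137]
wrist 0.42 26 [0.57  0.57  0.571] [0.061 0.093]
top 0.3 239 [0.4   0.402 0.424] [0.263 0.297]
top 0.33 679 [0.4   0.405 0.488] [0.259 0.297]
top 0.36 812 [0.401 0.409 0.624] [0.074 0.296]
top 0.39 460 [0.436 0.556 0.642] [0.07  0.295]
top 0.42 332 [0.566 0.607 0.74 ] [0.081 0.186]
move [-7.4 -1.  89.8] [ 0.072 -0.017 -0.073] dist 90.0 deg 0.5
```

The cardboard box edge is at x ≈ 0.57–0.58, close to where the gripper body would come down. I'll descend 17 mm nearer the robot with the fingers fully open, so closing draws the block away from the box.

>>> arm_command --steps '[{"translation":[-7.4,16,0],"rotation":[0.07,0,-0.07],"claw":87},{"translation":[-7.4,16,30],"rotation":[0.07,0,-0.07],"claw":87},{"translation":[-7.4,16,60],"rotation":[0.07,0,-0.07],"claw":87},{"translation":[-7.4,16,90],"rotation":[0.07,0,-0.07],"claw":87},{"translation":[-7.4,16,110],"rotation":[0.07,0,-0.07],"claw":87}]'

```text
clock: 20.2
tool_pos: [0.4654, 0.3543, 0.0383]
orientation: [179.9, -0.1, -76.3]
force: [-1.1, -0.6, -0.0]
opening: 0.0867
gripper_force: 0.0
```

>>> arm_command --steps '[{"translation":[0,0,20],"rotation":[0,0,0],"claw":87},{"translation":[0,0,40],"rotation":[0,0,0],"claw":87},{"translation":[0,0,55],"rotation":[0,0,0],"claw":87},{"translation":[0,0,64],"rotation":[0,0,0],"claw":87},{"translation":[0,0,69],"rotation":[0,0,0],"claw":87}]'

```text
clock: 20.7
tool_pos: [0.4657, 0.3549, -0.03]
orientation: [180.0, -0.1, -76.2]
force: [0.0, -0.3, 0.8]
opening: 0.0869
gripper_force: 0.0
```

>>> arm_command --steps '[{"translation":[0,0,0],"rotation":[0,0,0],"claw":75},{"translation":[0,0,0],"rotation":[0,0,0],"claw":65},{"translation":[0,0,0],"rotation":[0,0,0],"claw":55},{"translation":[0,0,0],"rotation":[0,0,0],"claw":40},{"translation":[0,0,0],"rotation":[0,0,0],"claw":40}]'

```text
clock: 21.2
tool_pos: [0.4659, 0.3561, -0.0291]
orientation: [-180.0, -0.0, -76.2]
force: [2.8, 0.2, 2.4]
opening: 0.053
gripper_force: 0.9
```

>>> arm_command --steps '[{"translation":[0,0,0],"rotation":[0,0,0],"claw":40},{"translation":[0,0,0],"rotation":[0,0,0],"claw":40},{"translation":[0,0,0],"rotation":[0,0,0],"claw":40}]'

```text
clock: 21.5
tool_pos: [0.4657, 0.3559, -0.0293]
orientation: [-180.0, -0.1, -76.2]
force: [1.3, 0.5, 5.8]
opening: 0.0458
gripper_force: 30.0
```

```bash
cat > end.py <<'E'
from h import *
# block end nearest the camera, in tool frame
im,d,C=snap("wrist"); T=np.array(ctrl.calibration("wrist")["hand_eye"]); L=cloud(d,(*C[:3],T))*1000; o=ctrl.get_obs(); print(o["tool_pos"],o["orientation"],o["opening"],o["gripper_force"])
hsv=cv2.cvtColor(im,cv2.COLOR_RGB2HSV)
k=(hsv[...,0]>8)&(hsv[...,0]<33)&(np.abs(L[...,2]+77)<5)&(np.abs(L[...,1])<30)&(np.abs(L[...,0])<60)
print("top face in tool",k.sum(),np.percentile(L[k],[1,50,99],axis=0).round(1).tolist())
E
python3 end.py
```

```text
[ 0.46577612  0.35593061 -0.02932596] [-1.79985108e+02 -5.87530925e-02 -7.61577439e+01] 0.046114733282082036 30.000818967819214
top face in tool 10912 [[-18.7, -21.9, -77.2], [17.5, 0.9, -75.8], [35.4, 23.5, -73.0]]
```

>>> arm_command --steps '[{"translation":[0,0,-10],"rotation":[0,0,0],"claw":40},{"translation":[0,0,-60],"rotation":[0,0,0],"claw":40},{"translation":[0,0,-110],"rotation":[0,0,0],"claw":40},{"translation":[0,0,-160],"rotation":[0,0,0],"claw":40},{"translation":[0,0,-210],"rotation":[0,0,0],"claw":40}]'

```text
clock: 22.05
tool_pos: [0.4641, 0.3545, 0.1819]
orientation: [179.8, -0.2, -76.2]
force: [1.1, 1.3, -1.4]
opening: 0.0459
gripper_force: 30.0
```

Run:
```python
from h import *
bpos(); bgo(0,-56,130)
```

```text
board coords of TCP [-36.1 264.4 233.5] force b [ 1.3  1.5 -1. ] op 0.0459 30.00001609325409 t 22.05
[0.5525 0.0277 0.1912]
move [338.5  -7.8  -8.4] [-0.13   3.862  0.958] dist 339.0 deg 19.9
```

>>> arm_command --steps '[{"translation":[48,0,-10],"rotation":[0,0,0],"claw":40},{"translation":[95,-2,-20],"rotation":[0,0.6,0.1],"claw":40},{"translation":[142,-4,-25],"rotation":[0,1.4,0.3],"claw":40},{"translation":[190,-5,-30],"rotation":[-0.05,2.2,0.5],"claw":40},{"translation":[238,-6,-35],"rotation":[-0.1,3.0,0.7],"claw":40}]'

```text
clock: 22.55
tool_pos: [0.5273, 0.1237, 0.216]
orientation: [179.8, -15.3, -79.7]
force: [0.6, -0.7, -1.7]
opening: 0.046
gripper_force: 30.0
```

Run:
```python
from h import *
bpos(); bgo(0,-56,130)
```

```text
board coords of TCP [ -9.8  28.9 186.3] force b [ 0.5 -0.1 -1.8] op 0.046 29.999428689479828 t 22.55
[0.5525 0.0277 0.1912]
move [89.  -7.7 49.9] [-0.042  0.841  0.244] dist 102.0 deg 4.4
```

>>> arm_command --steps '[{"translation":[40,-3.5,0],"rotation":[-0.02,0.42,0.12],"claw":40},{"translation":[80,-7,5],"rotation":[-0.04,0.84,0.244],"claw":40},{"translation":[89,-7.7,30],"rotation":[-0.04,0.84,0.244],"claw":40},{"translation":[89,-7.7,50],"rotation":[-0.04,0.84,0.244],"claw":40},{"translation":[89,-7.7,50],"rotation":[-0.04,0.84,0.244],"claw":40}]'

```text
clock: 23.05
tool_pos: [0.5506, 0.0279, 0.1879]
orientation: [179.7, -19.4, -81.0]
force: [-0.9, -0.7, -2.2]
opening: 0.0456
gripper_force: 30.0
```

Run:
```python
from h import *
bpos(); bgo(0,-53,34)
```

```text
board coords of TCP [ -1.8 -54.5 127. ] force b [-1.   0.2 -2.3] op 0.0456 29.999943673610687 t 23.05
[ 0.557  -0.0011  0.0997]
move [-1.3 -2.3 93. ] [0.054 0.015 0.002] dist 93.0 deg 0.3
```

>>> arm_command --steps '[{"translation":[-1,-1.5,30],"rotation":[0.05,0,0],"claw":40},{"translation":[-1,-1.5,60],"rotation":[0.05,0,0],"claw":40},{"translation":[-1,-1.5,80],"rotation":[0.05,0,0],"claw":40},{"translation":[-1,-1.5,92],"rotation":[0.05,0,0],"claw":40},{"translation":[-1,-1.5,92],"rotation":[0.05,0,0],"claw":40}]'

```text
clock: 23.55
tool_pos: [0.5588, 0.0007, 0.1027]
orientation: [-179.8, -19.4, -80.9]
force: [0.4, 0.4, -0.8]
opening: 0.046
gripper_force: 30.0
```

>>> arm_command --steps '[{"translation":[0,0,0],"rotation":[0,0,0],"claw":40},{"translation":[0,0,1],"rotation":[0,0,0],"claw":40},{"translation":[0,0,2],"rotation":[0,0,0],"claw":40},{"translation":[0,0,2],"rotation":[0,0,0],"claw":40}]'

```text
clock: 23.95
tool_pos: [0.5599, 0.0009, 0.1019]
orientation: [-179.6, -19.3, -81.0]
force: [0.1, 0.2, -1.9]
opening: 0.0457
gripper_force: 30.0
```

Run:
```python
from h import *
bpos(); bgo(0,-50,28.7)
```

```text
board coords of TCP [  3.1 -52.3  36.5] force b [ 0.1  0.8 -1.7] op 0.0457 29.999765753746033 t 23.95
[ 5.569e-01 -1.000e-04  9.370e-02]
move [-2.2  3.2  7.8] [-0.079  0.037  0.007] dist 9.0 deg 0.4
```

>>> arm_command --steps '[{"translation":[0,2,2],"rotation":[-0.06,0.03,0],"claw":40},{"translation":[0,2.8,4],"rotation":[-0.06,0.03,0],"claw":40},{"translation":[0,2.8,5],"rotation":[-0.06,0.03,0],"claw":40},{"translation":[0,2.8,6],"rotation":[-0.06,0.03,0],"claw":40},{"translation":[0,2.8,6],"rotation":[-0.06,0.03,0],"claw":40}]'

```text
clock: 24.45
tool_pos: [0.5571, -0.0019, 0.0955]
orientation: [-180.0, -19.5, -81.0]
force: [0.5, -0.1, -1.2]
opening: 0.0457
gripper_force: 30.0
```

Run:
```python
from h import *
bpos(); bgo(0,-50,28.7)
```

```text
board coords of TCP [ -0.  -52.4  29.8] force b [ 0.5  0.3 -1.2] op 0.0457 29.999853372573853 t 24.45
[ 5.569e-01 -1.000e-04  9.370e-02]
move [-2.4 -0.   1.1] [-0.006  0.002  0.009] dist 3.0 deg 0.1
```

>>> arm_command --steps '[{"translation":[0,0,1],"rotation":[0,0,0],"claw":40},{"translation":[0,0,1.5],"rotation":[0,0,0],"claw":40},{"translation":[0,0,1.5],"rotation":[0,0,0],"claw":40}]'

```text
clock: 24.75
tool_pos: [0.5574, -0.0023, 0.0945]
orientation: [-180.0, -19.5, -81.0]
force: [-1.5, 0.8, 0.7]
opening: 0.0459
gripper_force: 30.0
```

Run:
```python
from h import *
bpos(); bgo(0,-50,28.7)
```

```text
board coords of TCP [  0.2 -52.3  28.6] force b [-1.4  0.7  1. ] op 0.0459 30.000393390655518 t 24.75
[ 5.569e-01 -1.000e-04  9.370e-02]
move [-2.3  0.2 -0.1] [-0.012  0.003  0.007] dist 2.0 deg 0.1
```

Contact with A is light (about 1 N). Now I'll slide toward the fence, about 6.5 mm.

>>> arm_command --steps '[{"translation":[-1,0,0],"rotation":[0,0,0],"claw":40},{"translation":[-2,0,0],"rotation":[0,0,0],"claw":40},{"translation":[-3,0,0],"rotation":[0,0,0],"claw":40},{"translation":[-4,0,0],"rotation":[0,0,0],"claw":40},{"translation":[-5,0,0],"rotation":[0,0,0],"claw":40}]'

```text
clock: 25.25
tool_pos: [0.5567, 0.0023, 0.0928]
orientation: [-180.0, -19.5, -81.0]
force: [0.0, -0.9, 2.8]
opening: 0.0456
gripper_force: 30.0
```

Run:
```python
from h import *
bpos()
```

```text
board coords of TCP [  0.2 -47.4  28.6] force b [-0.1 -1.8  2.4] op 0.0456 30.000331699848175 t 25.25
```

>>> arm_command --steps '[{"translation":[-1,0,0],"rotation":[0,0,0],"claw":40},{"translation":[-2,0,0],"rotation":[0,0,0],"claw":40},{"translation":[-2,0,0],"rotation":[0,0,0],"claw":40}]'

```text
clock: 25.55
tool_pos: [0.5564, 0.004, 0.0922]
orientation: [-180.0, -19.5, -81.0]
force: [1.0, -2.9, 4.9]
opening: 0.0458
gripper_force: 30.0
```

Run:
```python
from h import *
bpos()
```

```text
board coords of TCP [  0.2 -45.6  28.6] force b [ 0.5 -4.5  3.6] op 0.0458 30.00087082386017 t 25.55
```

>>> arm_command --steps '[{"translation":[-0.7,0,0],"rotation":[0,0,0],"claw":40},{"translation":[-1.4,0,0],"rotation":[0,0,0],"claw":40},{"translation":[-1.4,0,0],"rotation":[0,0,0],"claw":40}]'

```text
clock: 25.85
tool_pos: [0.5563, 0.0041, 0.0922]
orientation: [-180.0, -19.6, -81.0]
force: [4.6, -10.8, 6.0]
opening: 0.0456
gripper_force: 30.0
```

Run:
```python
from h import *
bpos()
```

```text
board coords of TCP [  0.1 -45.5  28.7] force b [  2.9 -12.7   1.9] op 0.0456 30.001829266548157 t 25.85
```

B is butted against the fence (−12.7 N, not moving). I'll relax, release, retract and check.

>>> arm_command --steps '[{"translation":[1,0,0],"rotation":[0,0,0],"claw":48},{"translation":[1,0,0],"rotation":[0,0,0],"claw":55},{"translation":[1,0,0],"rotation":[0,0,0],"claw":66},{"translation":[1,0,0],"rotation":[0,0,0],"claw":66},{"translation":[1,0,0],"rotation":[0,0,0],"claw":66}]'

```text
clock: 26.35
tool_pos: [0.5561, 0.0048, 0.0916]
orientation: [-180.0, -19.5, -80.9]
force: [-0.3, -0.9, -1.3]
opening: 0.0656
gripper_force: 0.0
```

>>> arm_command --steps '[{"translation":[0,0,-20],"rotation":[0,0,0],"claw":66},{"translation":[0,0,-55],"rotation":[0,0,0],"claw":66},{"translation":[0,0,-90],"rotation":[0,0,0],"claw":66},{"translation":[0,0,-130],"rotation":[0,0,0],"claw":66},{"translation":[-40,0,-150],"rotation":[0,0,0],"claw":66}]'

```text
clock: 26.85
tool_pos: [0.5438, 0.0912, 0.2246]
orientation: [-179.6, -19.3, -81.2]
force: [0.1, 0.4, -0.4]
opening: 0.0661
gripper_force: 0.0
```

>>> arm_command --steps '[{"translation":[-20,20,-20],"rotation":[0,0,0],"claw":66},{"translation":[-20,40,-20],"rotation":[0,0,0],"claw":66},{"translation":[-20,40,-20],"rotation":[0,0,0],"claw":66}]'

```text
clock: 27.15
tool_pos: [0.4973, 0.1107, 0.2325]
orientation: [-179.9, -19.4, -80.9]
force: [0.5, 0.3, -0.2]
opening: 0.0661
gripper_force: 0.0
```

```bash
cat >> chk.py <<'E'
for z0 in(58,104):
    k=wood&(np.abs(Q[...,2]-z0)<5)&(Q[...,0]>-32)&(Q[...,0]<32)&(Q[...,1]>-100)&(Q[...,1]<0); k=cv2.morphologyEx(k.astype(np.uint8),cv2.MORPH_OPEN,np.ones((5,5)))>0
    if k.any(): print("top",z0,k.sum(),cv2.minAreaRect(Q[k][:,:2].astype(np.float32)))
k=wood&(np.abs(Q[...,0])<42)&(Q[...,1]<-88)&(Q[...,1]>-125)&(np.abs(Q[...,2]-12)<6); c=np.linalg.lstsq(np.c_[Q[k][:,:2],np.ones(k.sum())],Q[k][:,2],rcond=None)[0]; print("board plane dev",c,k.sum())
E
python3 chk.py
python3 - <<'E'
from h import *
for n in ("top",):
    im,d,C=snap(n); P=cloud(d,C)
    for (u0,v0,u1,v1) in((280,160,310,200),(342,160,365,188),(384,172,405,200)):
        s=P[v0:v1,u0:u1].reshape(-1,3); s=s[(s[:,2]<.3)&(s[:,2]>.03)]
        if len(s): print(s.max(0).round(3),s.min(0).round(3))
E
```

```text
12 6082 12.685882690063991 ((-0.9216156005859375, -62.141021728515625), (132.23504638671875, 105.88068389892578), 89.19845581054688) [[-49.6, -127.4], [48.7, -9.9]]
104 4641 104.66780251046723 ((-0.6692218780517578, -44.77655792236328), (72.27982330322266, 46.26633834838867), 89.92195892333984) [[-23.4, -80.0], [21.5, -10.0]]
fence 840 [[-48.2, -8.8, 67.3], [-5.3, -3.0, 74.4], [47.6, 1.2, 75.8]]
board coords of TCP [-40.6  15.5 198.9] force b [0.3 0.1 0.3] op 0.0658 0.0 t 27.2
top 104 4612 ((-0.6411323547363281, -45.197662353515625), (71.32076263427734, 46.225303649902344), 89.75331115722656)
board plane dev [-2.58272882e-04  2.10105578e-04  1.27350557e+01] 2958
[ 0.728 -0.007  0.194] [ 0.647 -0.083  0.03 ]
[ 0.753 -0.211  0.09 ] [ 0.706 -0.257  0.034]
[ 0.699 -0.333  0.111] [ 0.655 -0.377  0.032]
```

```bash
python3 -c "
from plant import ctrl
print(ctrl.close_job())"
```

```text
the job is handed in; nothing more can be done
None
```

I cranked the handwheel in one grasp until the pointer lined up with the red flag (measured within about 0.003 rad, board tilt about 0.34 rad). Both blocks are stacked mid-width, square and butted against the fence, the can, jar and bottle have not moved, and I handed the job in at about 27 s.

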